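Stow the welt brushes in the kit drawer

TASK

Pack the welt brushes on the steel tray away in the brush chest: first swing the red lock bar round to the green mark so that it clears the drawer, then pull the drawer fully open and lay every welt brush flat in a lane of its own between the ribs, all the same way round with the pointed black head to the back of the drawer (away from its handle). Then push the drawer fully shut with the bar still at the green mark, and only then swing the bar back to the red mark, so that it points straight out over the drawer front. Leave the tins, the acrylic box, the shoe tree, the polishing brush and the bottle where they stand.

Things in the scene. Friction and masses are not known exactly. Their poses are not given: they have to be found in the camera images.
- lockbar (a joint): turn of the red lock bar on the brush chest, rad, about a vertical axis, anticlockwise from above. 0: points straight out over the drawer front (red mark, locked). 1.571: parallel to the drawer front, pointing out past the chest's right-hand side seen from the robot (green mark, free). Range -0.6 to 2.2, stiff (0.1 N m), stays where left. Begins near the red mark (-0.3 to 0.25).
- bar_knob (a point): centre of the black round upright knob at the end of the red lock bar (knob 18 mm across, 36 mm tall; this point is 18 mm below its top and 18 mm above the red bar's upper face), 65 mm from the pivot. The knob is fixed to the bar; pinched from above it is carried round the pivot in an arc.
- bar_pivot (a point): pivot of the lock bar, on a 100 mm aluminium disc on top of the chest near its front right corner; axis vertical. The disc carries a red mark towards the drawer front and a green mark towards the chest's right-hand side.
- drawer (a joint): how far the drawer is pulled out, m: 0 shut, 0.165 fully open. It slides on level runners with about 2 N of friction and stays where it is left.
- drawer_handle (a point): middle of the drawer's level steel bar handle (10 mm thick, 90 mm long across the drawer front), 35 mm off the drawer's front face, 22 mm below the chest's top, which is 88 mm above the table. The frame's x axis points into the chest; the drawer pulls out along -x (towards the robot). The handle can be pinched from above.
- drawer_floor (a point): centre of the drawer's white floor, on its upper face; moves with the drawer. x to the back of the drawer (away from the handle), y left, z up. Inside 150 (x) by 260 mm (y); side and back walls 24 mm high, front panel 62 mm above the floor. The chest is 290 mm wide, top clear acrylic, its front 77 mm in -x of this point when shut: fully open, the whole floor is in the open.
- lane0 (a point): centre of lane 0 of the drawer, on the floor; lanes run along the drawer's x axis, 58 mm apart, y = -87 mm from the drawer's middle. A lane is 34 mm wide between dark wooden ribs 12 mm high that stand only at its front end (the first 30 mm) and its back end (the last 32 mm); the 88 mm between them are open across the whole drawer, for fingers.
- lane1 (a point): centre of lane 1 of the drawer, on the floor; lanes run along the drawer's x axis, 58 mm apart, y = -29 mm from the drawer's middle. A lane is 34 mm wide between dark wooden ribs 12 mm high that stand only at its front end (the first 30 mm) and its back end (the last 32 mm); the 88 mm between them are open across the whole drawer, for fingers.
- lane2 (a point): centre of lane 2 of the drawer, on the floor; lanes run along the drawer's x axis, 58 mm apart, y = 29 mm from the drawer's middle. A lane is 34 mm wide between dark wooden ribs 12 mm high that stand only at its front end (the first 30 mm) and its back end (the last 32 mm); the 88 mm between them are open across the whole drawer, for fingers.
- lane3 (a point): centre of lane 3 of the drawer, on the floor; lanes run along the drawer's x axis, 58 mm apart, y = 87 mm from the drawer's middle. A lane is 34 mm wide between dark wooden ribs 12 mm high that stand only at its front end (the first 30 mm) and its back end (the last 32 mm); the 88 mm between them are open across the whole drawer, for fingers.
- brush1_mid (a point): welt brush 1 (may be absent), loose, 120 mm long, 60 g: pale wooden handle 75 mm long, 22 x 22 mm, brass band, black pointed nylon head. Point half-way along and half-way up (11 mm), still on the wood (15 mm from its end). x points to the head. May lie on any of its four sides. Starts on the fixed steel tray (430 x 490 mm, floor 3 mm above the table, rim 9 mm high), in any direction.
- brush1_tip (a point): the point of welt brush 1's black head, 60 mm from its middle.
- brush2_mid (a point): welt brush 2 (may be absent), loose, 120 mm long, 60 g: pale wooden handle 75 mm long, 22 x 22 mm, brass band, black pointed nylon head. Point half-way along and half-way up (11 mm), still on the wood (15 mm from its end). x points to the head. May lie on any of its four sides. Starts on the fixed steel tray (430 x 490 mm, floor 3 mm above the table, rim 9 mm high), in any direction.
- brush2_tip (a point): the point of welt brush 2's black head, 60 mm from its middle.
- brush3_mid (a point): welt brush 3 (may be absent), loose, 120 mm long, 60 g: pale wooden handle 75 mm long, 22 x 22 mm, brass band, black pointed nylon head. Point half-way along and half-way up (11 mm), still on the wood (15 mm from its end). x points to the head. May lie on any of its four sides. Starts on the fixed steel tray (430 x 490 mm, floor 3 mm above the table, rim 9 mm high), in any direction.
- brush3_tip (a point): the point of welt brush 3's black head, 60 mm from its middle.
- brush4_mid (a point): welt brush 4 (may be absent), loose, 120 mm long, 60 g: pale wooden handle 75 mm long, 22 x 22 mm, brass band, black pointed nylon head. Point half-way along and half-way up (11 mm), still on the wood (15 mm from its end). x points to the head. May lie on any of its four sides. Starts on the fixed steel tray (430 x 490 mm, floor 3 mm above the table, rim 9 mm high), in any direction.
- brush4_tip (a point): the point of welt brush 4's black head, 60 mm from its middle.
- tin: burgundy polish tin, 75 mm across, 28 mm high, on the tray among the brushes; origin at the centre of its underside. Leave alone.
- acrylbox: clear acrylic box with a sliding lid, 110 x 75 x 49 mm, on the tray; origin at the centre of its underside. Leave alone.
- shoetree: cedar shoe tree about 230 mm long, 70 mm high, on the table left of the chest; origin under its middle. Leave alone.
- polishbrush: polishing brush 150 x 48 x 40 mm, on the table left of the chest; origin under its middle. Leave alone.
- spray: white bottle with orange cap, 60 mm across, 160 mm high, on the table left of the chest; origin under its middle. Leave alone.
- blacktin: black polish tin 87 mm across, 29 mm high, on the table left of the chest; origin under its middle. Leave alone.
Not all that is in view belongs to the job. What is shaped like the part that bears brush3_mid but purple or turquoise is not meant.

How it is judged (in metres and radians):
On the way, in this order (a step that is already met when the one before it is completed fails the run):
1. the lock bar is at the green mark (90 degrees, within 8.5), the drawer still shut (value of joint lockbar between 1.421 and 1.721 rad and value of joint drawer below 0.015 m), for 0.2 s.
2. the drawer is fully open (at least 150 of 165 mm) (value of joint drawer above 0.15 m), for 0.2 s.
3. every brush lies flat in a lane, pointed head to the back (x of brush1_mid in the frame of drawer_floor between -0.03 and 0.03 m and y of brush1_mid in the frame of drawer_floor between -0.12 and 0.12 m and z of brush1_mid in the frame of drawer_floor between 0.004 and 0.0155 m and x of each of brush1_tip, brush2_tip, brush3_tip, brush4_tip in the frame of drawer_floor above 0.025 m and angle between the x axis of each of brush1_mid, brush2_mid, brush3_mid, brush4_mid and the x axis of drawer_floor, either way round below 0.25 rad and x of brush2_mid in the frame of drawer_floor between -0.03 and 0.03 m and y of brush2_mid in the frame of drawer_floor between -0.12 and 0.12 m and z of brush2_mid in the frame of drawer_floor between 0.004 and 0.0155 m and x of brush3_mid in the frame of drawer_floor between -0.03 and 0.03 m and y of brush3_mid in the frame of drawer_floor between -0.12 and 0.12 m and z of brush3_mid in the frame of drawer_floor between 0.004 and 0.0155 m and x of brush4_mid in the frame of drawer_floor between -0.03 and 0.03 m and y of brush4_mid in the frame of drawer_floor between -0.12 and 0.12 m and z of brush4_mid in the frame of drawer_floor between 0.004 and 0.0155 m), for 0.2 s.
4. the drawer is shut (within 6 mm), the bar still at the green mark (value of joint lockbar between 1.421 and 1.721 rad and value of joint drawer below 0.006 m), for 0.2 s.
At the end, for the whole second after the job is handed in: Every brush present lies flat between the ribs of the drawer (centre under 15.5 mm above its floor, within 0.25 rad of the lane), pointed head to the back; the drawer is shut within 6 mm; the lock bar rests at the red mark (0 within 0.14 rad) (all of step 3 and value of joint lockbar between -0.14 and 0.14 rad and value of joint drawer below 0.006 m and velocity of joint lockbar between -0.05 and 0.05 rad/s); the robot touches nothing.
It fails at once if the drawer is open while the lock bar reaches over its front (value of joint drawer above 0.025 m and value of joint lockbar below 0.9 rad).
It fails at once if a bystander is moved by more than 40 mm or tipped over (distance of any of tin, acrylbox, shoetree, polishbrush, spray, blacktin from where it was at the start of the episode above 0.04 m or angle between any of tin, acrylbox, shoetree, polishbrush, spray, blacktin's own z axis and vertical above 0.6 rad).
Of brush1, brush2, brush3, brush4 only 3 to 4 are there at a start; the rules pass over those that are not, and their reading is None.
At some moment in a run one of brush1, brush2, brush3, brush4 may be knocked a few centimetres aside while the robot is not near it.
Once in a run the grip may slacken for a moment while it holds something.
It also fails if it takes over 210 s, if anything falls off the work surface, if the arm or the gripper's body presses on something with over 40 N, if the wrist force passes 120 N, or if a joint passes its speed limit or range.

ROBOT

A 6-joint arm with a two-finger parallel gripper is mounted at the origin on the work surface. World frame = base frame: x ahead of the robot, y to its left, z up, the work surface at z = 0. Lengths are in m, angles in degrees, forces in N, time in s.
With the tool pointing down it reaches from about 0.3 to 0.875 m from the base axis. Payload 6.4 kg.
Tool frame: the origin (TCP) lies between the finger pads; the fingertips stand 11 mm ahead of it and the grasp point (between the pads) lies 8 mm behind it; z points along the fingers, y is the direction in which the jaws open and shut (so a half turn about z gives the same grasp; the last joint's range is limited). The gripper opens to 88 mm and grips with 3 to 60 N. Pads are 18 mm wide; open, the fingers measure 123 mm over their backs; the gripper's body (75 mm by 187 mm) begins 45 mm behind the grasp point.
Start: joints at [-80.804, 10.359, 92.074, -0, 77.567, -11.82], TCP at [0.206, -0.537, 0.25] pointing down, gripper open.
Joint ranges: [-171.53, 171.53], [-51.25, 118.39], [17.06, 147.69], [-65.23, 245.23], [0, 150.52], [-178.68, 178.68]. Speed limits (degrees/s): [147.25, 147.25, 172.46, 180, 180, 180].

INTERFACE

Orientations are given as a 3x3 rotation matrix whose columns are the frame's x, y, z axes.
In Python, from rig import monitor, snapshot, calibration, arm gives the robot as it stands.
- The arm moves only by the shell command python3 -m creep 'ROWS' [FORCE]. ROWS is JSON, a list of rows, each a list of 7 numbers: the shift along the tool's x, y, z in m, then the turn, a rotation vector about the tool's x, y, z in units of 5 degrees (1.0 is 5 degrees), then the finger opening in m, from 0 to 0.0881. A call has 1 to 8 rows; each row is the pose to reach, as a shift and turn from the pose commanded when the call began, along the tool's axes at that moment; what a row does not reach only later rows make up. A row lasts 1/12 s, in which the tool goes at most 41.7 mm and 7.16 degrees, less where a joint would pass 70% of its speed; a pose out of reach is approached as far as the arm can. A call with a gripper value outside its range is refused whole. The fingers move at their own pace and stop on an object; FORCE is the grip in N (left out, the last holds). Time passes only in rows, so rows that repeat a pose let the fingers close. It gives the time, the measured TCP pose, the force and the opening at its end, in the units of the state.
- monitor.state(): the state, without advancing time (a new reading comes with each control period).
- snapshot(name): name is "side" or "top" or "wrist"; returns the picture (384x512x3 uint8, blue, green, red); there is no depth.
- calibration(name): a dict with "vertical_fov" (degrees; the focal length in pixels is half the picture's height over the tangent of half this angle, whatever the lens; pixels are square), "cx", "cy" (the principal point, pixels), "k1" (the pictures are not rectified: a ray, as slopes to the right and down, at radius r is drawn at 1 + k1 r^2 times it, then the intrinsics apply), "R" (3x3) and "t" (3): a world point X has camera coordinates R X + t. Camera axes: x right, y down, z forward; pixel columns grow to the right and rows downward; lengths in m; the calibration is good to about 2 mm. A picture is of the moment at which its call begins: read the wrist's pose just before it. calibration takes no time and is no camera call; for the wrist camera it gives the pose at the moment of the call.
- arm.close_job(): hands the job in, once; it reports no verdict.
The state is a dict: "time_s": time; "joint_positions": joint angles; "dq": joint speeds; "effort": joint torques, N m; "tcp_pos": TCP position; "orientation": TCP orientation; "contact_force": force on the tool from outside, world axes, zero at the start; "ft_torque": the same for the moment, N m; "opening": opening from 0.0 (shut) to 1.0 (fully open).
Only numpy, scipy, OpenCV 4.12 (cv2) and the standard library are available. Lean on these libraries where they do the work, as an engineer would, in place of code of your own. Each camera call takes 0.05 s, during which the arm holds its last target.

## Working session

There is one attempt and no reset: what is moved stays moved. The work goes in short steps, Python scripts to look and compute and a shell command to move; the robot and the scene stay as the last step left them, time stands still between calls to the robot, and variables do not carry over. Pictures are saved under pics/ and viewed, and the job is handed in when it is done.

```bash
ls -la; mkdir -p pics
python3 - <<'E'
from rig import monitor, snapshot, calibration, arm
import cv2,json
print(monitor.state())
for n in ["side","top","wrist"]:
    im=snapshot(n); cv2.imwrite(f"pics/{n}0.png",im); print(n,calibration(n))
E
```

```text
total 12
drwxr-xr-x  3 agent agent 4096 Dec  7 13:47 .
drwxr-xr-x 23 root  root  4096 Dec  7 13:47 ..
drwxr-xr-x  2 agent agent 4096 Dec  7 13:47 pics
{'time_s': 0.0, 'joint_positions': array([-8.08051891e+01,  1.04020988e+01,  9.21304082e+01, -1.66738663e-03,
        7.75669173e+01, -1.18185419e+01]), 'dq': array([-0.08831758,  0.09331596,  0.05577976,  0.00538799, -0.01894534,
       -0.10185007]), 'effort': array([ 6.32086958e-04, -4.33870733e+01, -3.41846538e+01,  7.03671807e-02,
        3.86800384e-02, -1.33383487e-04]), 'tcp_pos': array([ 0.20612661, -0.5362389 ,  0.24881863]), 'orientation': array([[ 9.33494678e-01,  3.58591122e-01, -3.05337276e-04],
       [ 3.58591103e-01, -9.33493172e-01,  1.70844211e-03],
       [ 3.27601912e-04, -1.70431285e-03, -9.99998494e-01]]), 'contact_force': array([ 0.11488644, -0.74915912,  0.16479531]), 'ft_torque': array([-0.0245596 , -0.02142596, -0.03632021]), 'opening': 0.9982336746040645}
side {'vertical_fov': 44.545897675737955, 'cx': 244.73348014195346, 'cy': 189.06649595446063, 'k1': 0.015651516045122327, 'R': array([[ 0.96052449, -0.27770916,  0.01644187],
       [-0.15759409, -0.59187752, -0.79047144],
       [ 0.22925273,  0.75667604, -0.61227817]]), 't': array([-0.49560837,  0.10708339,  1.72061544])}
top {'vertical_fov': 44.42511479337843, 'cx': 259.8785243803172, 'cy': 197.2400743067735, 'k1': -0.14497958448855236, 'R': array([[ 0.016138  , -0.9997967 ,  0.01208819],
       [-0.99817832, -0.01681244, -0.05794289],
       [ 0.05813434, -0.01113109, -0.99824671]]), 't': array([-0.09723417,  0.48649393,  1.65379196])}
wrist {'vertical_fov': 70.11985351511237, 'cx': 250.7724055565447, 'cy': 189.58859373410823, 'k1': -0.0542142875118109, 'R': array([[ 0.35956419, -0.93311857, -0.00182463],
       [-0.88354009, -0.34108743,  0.32096149],
       [-0.30011749, -0.11379413, -0.94709049]]), 't': array([-0.57397761, -0.04492127,  0.3915878 ])}
```

View pics/top0.png

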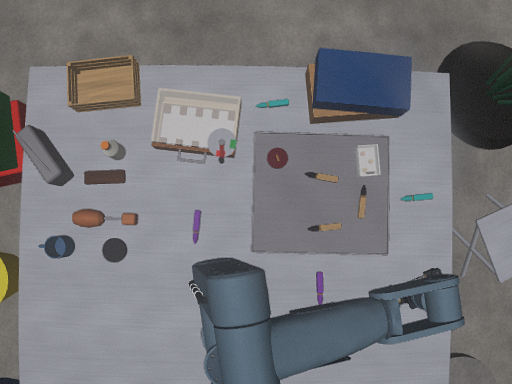

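View pics/side0.png

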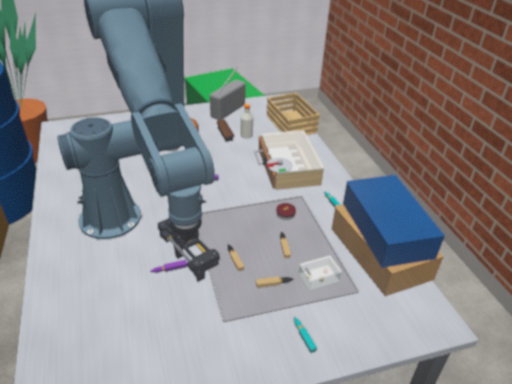

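View pics/wrist0.png

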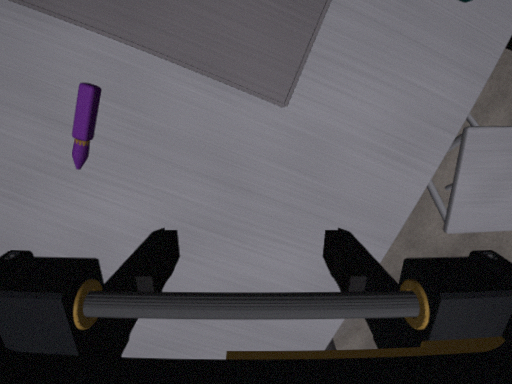

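```bash
cat > h.py <<'E'
from rig import monitor, snapshot, calibration, arm
import cv2, numpy as np, json
def K(c,H=384):
    f=H/2/np.tan(np.radians(c["vertical_fov"])/2); return f
def pix2w(n,u,v,z,c=None):
    c=c or calibration(n); f=K(c)
    d=np.array([(u-c["cx"])/f,(v-c["cy"])/f]); s=d.copy()
    for _ in range(30): s=d/(1+c["k1"]*(s@s))
    R=np.array(c["R"]);t=np.array(c["t"]); o=-R.T@t; r=R.T@np.array([s[0],s[1],1])
    return o+r*(z-o[2])/r[2]
def w2pix(n,X,c=None):
    c=c or calibration(n); f=K(c); p=np.array(c["R"])@np.array(X)+np.array(c["t"]); s=p[:2]/p[2]
    s=s*(1+c["k1"]*(s@s)); return s*f+[c["cx"],c["cy"]]
def shot(n,fn,crop=None,scale=1):
    im=snapshot(n)
    cv2.imwrite("pics/raw_"+fn,im)
    if crop: x0,y0,x1,y1=crop; im=im[y0:y1,x0:x1]
    if scale!=1: im=cv2.resize(im,None,fx=scale,fy=scale,interpolation=cv2.INTER_CUBIC)
    cv2.imwrite("pics/"+fn,im)
def plan(target,yaw=None):
    """target xyz; yaw= world angle deg of the tool x axis (tool down). Prints tool-frame shift and turn units."""
    s=monitor.state(); R=np.array(s["orientation"]); p=np.array(s["tcp_pos"])
    d=R.T@(np.array(target)-p); out=[np.round(d,4)]
    if yaw is not None:
        from scipy.spatial.transform import Rotation as Ro
        a=np.radians(yaw); T=np.array([[np.cos(a),np.sin(a),0],[np.sin(a),-np.cos(a),0],[0,0,-1]])
        out.append(np.round(np.degrees(Ro.from_matrix(R.T@T).as_rotvec())/5,3))
    print("shift",out, "force",np.round(s["contact_force"],1),"open",round(s["opening"]*.0881,4),"t",s["time_s"])
    return out
E
python3 - <<'E'
import cv2
im=cv2.imread("pics/top0.png")
cv2.imwrite("pics/chest0.png",cv2.resize(im[75:175,140:260],None,fx=6,fy=6,interpolation=cv2.INTER_CUBIC))
cv2.imwrite("pics/tray0.png",cv2.resize(im[125:260,245:395],None,fx=4.4,fy=4.4,interpolation=cv2.INTER_CUBIC))
E
```

```text
(no output)
```

View pics/chest0.png

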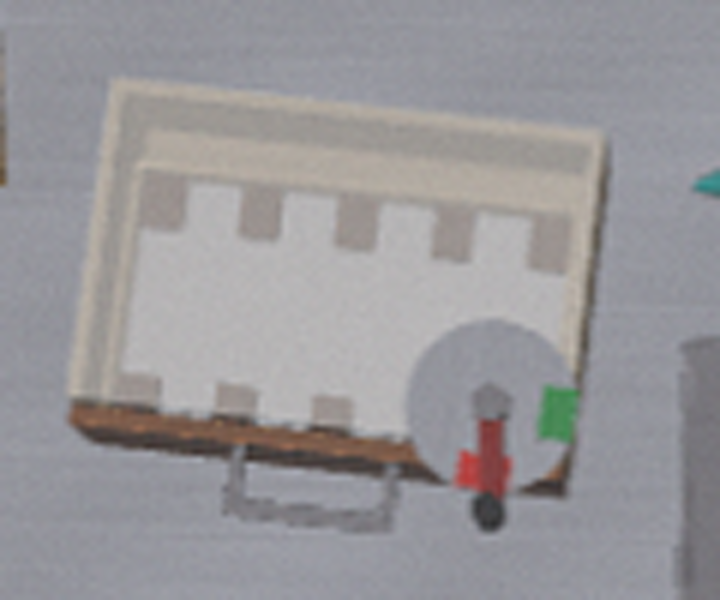

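View pics/tray0.png

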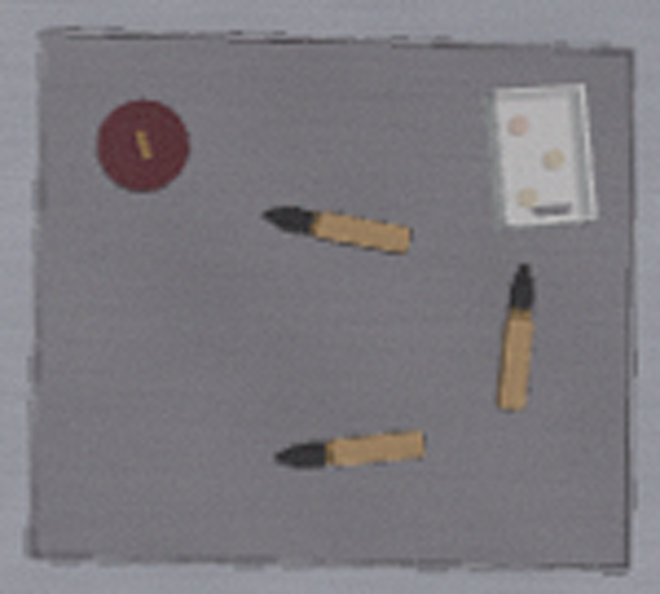

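Run:
```python
from h import *
ch=lambda u,v,z:pix2w("top",140+u/6,75+v/6,z)
tr=lambda u,v,z:pix2w("top",245+u/4.4,125+v/4.4,z)
pv=ch(491,403,.10)
print("pivot",pv,"green",ch(558,413,.09),"red",ch(485,470,.09))
for z in (.11,.12,.13,.14): print("knob",z,ch(488,513,z), np.linalg.norm((ch(488,513,z)-pv)[:2]))
a,b=ch(232,512,.066),ch(390,527,.066); print("handle",a,b,(a+b)/2,np.linalg.norm(a-b),np.degrees(np.arctan2(*(b-a)[:2])))
c=[ch(*p,.088) for p in((113,80),(605,130),(70,402))]; print("corners",c, np.linalg.norm(c[0]-c[1]),np.linalg.norm(c[0]-c[2]),[np.degrees(np.arctan2(*(c[1]-c[0])[:2]))])
for n,t,e in(("A",(264,215),(410,240)),("B",(524,265),(512,410)),("C",(277,456),(424,443))):
    T=tr(*t,.014);E=tr(*e,.014); print(n,"mid",(T+E)/2,"len",np.linalg.norm(T-E),"yaw",np.degrees(np.arctan2((T-E)[1],(T-E)[0])))
im=cv2.imread("pics/side0.png")
cv2.imwrite("pics/sidechest0.png",cv2.resize(im[120:200,240:340],None,fx=7,fy=7,interpolation=cv2.INTER_CUBIC))
```

```text
pivot [0.66824066 0.04399264 0.1       ] green [0.6648372  0.00640998 0.09      ] red [0.6313982  0.04723348 0.09      ]
knob 0.11 [0.60407189 0.04350748 0.11      ] 0.06417060761209488
knob 0.12 [0.60271518 0.04278063 0.12      ] 0.06553668434495183
knob 0.13 [0.60135848 0.04205378 0.13      ] 0.06691027586931193
knob 0.14 [0.60000178 0.04132693 0.14      ] 0.06829092873316438
handle [0.60842267 0.19490835 0.066     ] [0.60103137 0.10308819 0.066     ] [0.60472702 0.14899827 0.066     ] 0.09211716259669195 -175.3977517256367
corners [array([0.85764607, 0.26957153, 0.088     ]), array([ 0.83094643, -0.01691134,  0.088     ]), array([0.66782554, 0.28693818, 0.088     ])] 0.28772435050446055 0.19061330280851663 [np.float64(-174.67552692517245)]
A mid [ 0.56531305 -0.30873552  0.014     ] len 0.12092853339049431 yaw 81.37410398162935
B mid [ 0.47838468 -0.4580066   0.014     ] len 0.1187758572106992 yaw -4.5735499187977275
C mid [ 0.38542146 -0.32135528  0.014     ] len 0.12014613680897444 yaw 95.78575135711709
```

View pics/sidechest0.png

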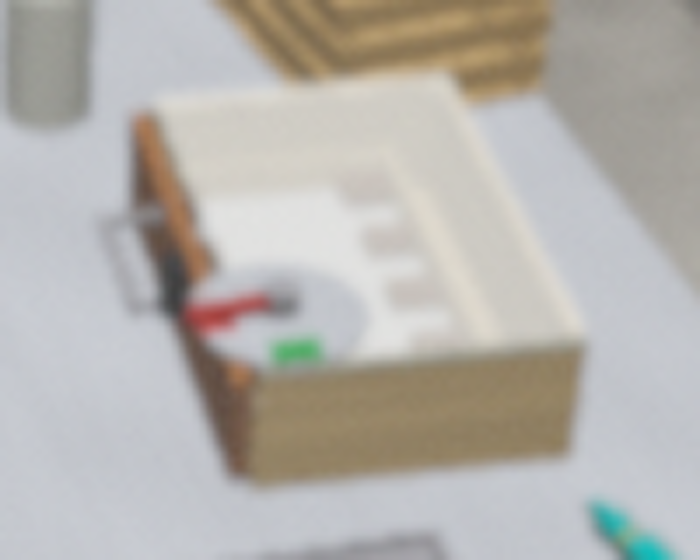

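Run:
```python
from h import *
for z in (.1,.11,.12,.13,.14):
    X=pix2w("top",140+488/6,75+513/6,z); q=w2pix("side",X); print(z,(q-[240,120])*7)
plan([.603,.043,.2],174.8-180)
print(calibration("wrist")["t"])
```

```text
0.1 [168.00902999 315.84611576]
0.11 [166.8411668  302.14512885]
0.12 [165.66438775 288.3385715 ]
0.13 [164.47858836 274.42519543]
0.14 [163.28366248 260.40373226]
shift [array([ 0.5782, -0.3984,  0.0497]), array([-1.600e-02,  1.000e-03,  5.244e+00])] force [-0.5 -0.3  0. ] open 0.0882 t 0.15
[-0.57397761 -0.04492127  0.3915878 ]
```

```bash
python3 -m creep '[[0.578,-0.398,0.03,0,0,4.0,0.05],[0.578,-0.398,0.03,0,0,4.0,0.05],[0.578,-0.398,0.03,0,0,4.0,0.05],[0.578,-0.398,0.03,0,0,4.0,0.05],[0.578,-0.398,0.03,0,0,4.0,0.05],[0.578,-0.398,0.03,0,0,4.0,0.05],[0.578,-0.398,0.03,0,0,4.0,0.05],[0.578,-0.398,0.03,0,0,4.0,0.05]]'
python3 -c "
from h import *
plan([.603,.043,.2],1)"
```

```text
time_s: 0.82
tcp_pos: [0.3951, -0.2602, 0.2354]
orientation: [[1.0, 0.017, 0.0], [0.017, -1.0, -0.0], [0.0, 0.0, -1.0]]
contact_force: [0.7, -1.0, -0.2]
opening: 0.566
shift [array([ 0.2131, -0.2996,  0.0354]), array([ 0.001, -0.001, -0.001])] force [ 0.7 -1.  -0.2] open 0.0499 t 0.8167
```

```bash
python3 -m creep '[[0.213,-0.3,0.02,0,0,0,0.05],[0.213,-0.3,0.02,0,0,0,0.05],[0.213,-0.3,0.02,0,0,0,0.05],[0.213,-0.3,0.02,0,0,0,0.05],[0.213,-0.3,0.02,0,0,0,0.05],[0.213,-0.3,0.02,0,0,0,0.05],[0.213,-0.3,0.02,0,0,0,0.05],[0.213,-0.3,0.02,0,0,0,0.05]]'
python3 -m creep '[[0,0,0,0,0,0,0.05],[0,0,0,0,0,0,0.05],[0,0,0,0,0,0,0.05]]'
python3 -c "
from h import *
plan([.603,.043,.2],1)
shot('wrist','w1.png',scale=1.5)
shot('top','t1.png',(140,60,260,170),6)"
```

```text
time_s: 1.48
tcp_pos: [0.583, 0.0147, 0.2171]
orientation: [[1.0, 0.018, -0.0], [0.018, -1.0, -0.0], [-0.0, 0.0, -1.0]]
contact_force: [0.1, -0.3, -0.1]
opening: 0.569
time_s: 1.73
tcp_pos: [0.5819, 0.0127, 0.2168]
orientation: [[1.0, 0.019, -0.001], [0.019, -1.0, -0.0], [-0.001, 0.0, -1.0]]
contact_force: [-0.1, -0.5, -0.7]
opening: 0.57
shift [array([ 0.0217, -0.03  ,  0.0168]), array([0.002, 0.015, 0.014])] force [-0.1 -0.5 -0.7] open 0.0502 t 1.7333
```

View pics/w1.png

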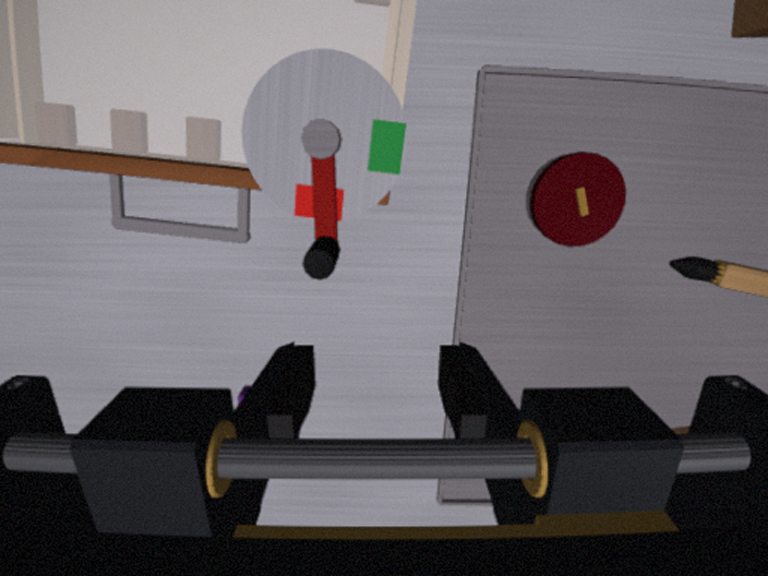

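Run:
```python
from h import *
w=lambda u,v,z:pix2w("wrist",u/1.5,v/1.5,z)
for z in(.135,.14,.145): print(z,w(320,263,z))
for z in(.1,.105,.11,.115): print("piv",z,w(321,138,z))
print("disc",w(323,130,.09),"edges",w(243,130,.09),w(405,130,.09))
print("green",w(388,147,.09),"red",w(319,202,.09))
a,b=w(114,222,.066),w(246,236,.066);print("handle",a,b,(a+b)/2,np.linalg.norm(a-b))
```

```text
0.135 [0.60341375 0.04294798 0.135     ]
0.14 [0.60483951 0.04226173 0.14      ]
0.145 [0.60626528 0.04157548 0.145     ]
piv 0.1 [0.66928358 0.04537055 0.1       ]
piv 0.105 [0.66920705 0.04473146 0.105     ]
piv 0.11 [0.66913052 0.04409237 0.11      ]
piv 0.115 [0.66905399 0.04345328 0.115     ]
disc [0.67406534 0.04534567 0.09      ] edges [0.67366219 0.09399147 0.09      ] [ 0.67486819 -0.00412753  0.09      ]
green [0.66482706 0.00587451 0.09      ] red [0.63077357 0.04876109 0.09      ]
handle [0.6120799  0.20037394 0.066     ] [0.60289095 0.10485067 0.066     ] [0.60748543 0.1526123  0.066     ] 0.0959642203845771
```

```bash
python3 -m creep '[[0.0217,-0.0295,0.02,0,0,0,0.05],[0.0217,-0.0295,0.04,0,0,0,0.05],[0.0217,-0.0295,0.06,0,0,0,0.05],[0.0217,-0.0295,0.06,0,0,0,0.05]]'
python3 -c "
from h import *
plan([.603,.0425,.116],1)"
```

```text
time_s: 2.17
tcp_pos: [0.6006, 0.0415, 0.1533]
orientation: [[1.0, 0.016, -0.007], [0.016, -1.0, 0.001], [-0.007, -0.001, -1.0]]
contact_force: [-1.3, 0.5, -0.4]
opening: 0.568
shift [array([ 0.0027, -0.0009,  0.0373]), array([-0.009,  0.08 , -0.017])] force [-1.3  0.5 -0.4] open 0.05 t 2.1667
```

```bash
python3 -m creep '[[0.002,-0.001,0.015,0,0,0,0.05],[0.002,-0.001,0.03,0,0,0,0.05],[0.002,-0.001,0.038,0,0,0,0.05],[0.002,-0.001,0.038,0,0,0,0.05],[0.002,-0.001,0.038,0,0,0,0.005],[0.002,-0.001,0.038,0,0,0,0.005],[0.002,-0.001,0.038,0,0,0,0.005],[0.002,-0.001,0.038,0,0,0,0.005]]' 15
python3 -m creep '[[0,0,0,0,0,0,0.005],[0,0,0,0,0,0,0.005]]'
python3 -c "
from h import *
plan([.603,.0425,.116],1)
shot('wrist','w2.png',scale=1.5)"
```

```text
time_s: 2.83
tcp_pos: [0.6061, 0.0433, 0.1205]
orientation: [[1.0, 0.018, 0.002], [0.018, -1.0, -0.0], [0.002, 0.0, -1.0]]
contact_force: [-1.3, -0.4, 0.6]
opening: 0.286
time_s: 3.0
tcp_pos: [0.6058, 0.0436, 0.1201]
orientation: [[1.0, 0.018, 0.001], [0.018, -1.0, 0.0], [0.001, 0.0, -1.0]]
contact_force: [-1.0, 0.1, 2.4]
opening: 0.196
shift [array([-0.0028,  0.0011,  0.0041]), array([ 0.   , -0.011,  0.005])] force [-1.   0.1  2.4] open 0.0172 t 3.0
```

View pics/w2.png

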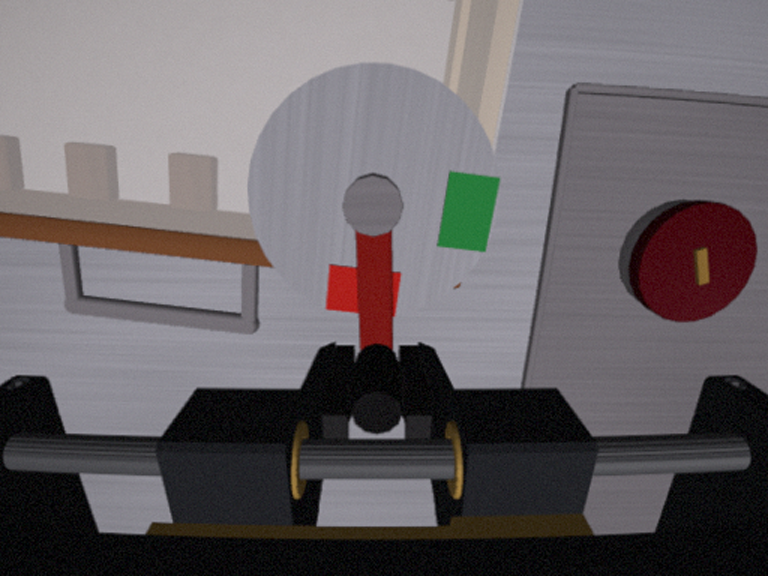

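```bash
python3 -m creep '[[0.0004,0.0068,-0.001,0,0,-1.2,0.005],[0.0014,0.0135,-0.001,0,0,-2.4,0.005],[0.0032,0.0201,-0.001,0,0,-3.6,0.005],[0.0056,0.0264,-0.001,0,0,-4.8,0.005],[0.0087,0.0325,-0.001,0,0,-6.0,0.005],[0.0124,0.0382,-0.001,0,0,-7.2,0.005],[0.0167,0.0435,-0.001,0,0,-8.4,0.005],[0.0215,0.0483,-0.001,0,0,-9.6,0.005]]' 20
python3 -m creep '[[0,0,0,0,0,0,0.005],[0,0,0,0,0,0,0.005]]'
python3 -c "
from h import *
a=np.radians(264.8)
print(monitor.state()['tcp_pos'])
plan([.669+.065*np.cos(a),.0445+.065*np.sin(a),.12],84.8)"
```

```text
time_s: 3.72
tcp_pos: [0.6287, -0.0029, 0.1202]
orientation: [[0.652, 0.758, 0.002], [0.758, -0.652, 0.003], [0.003, -0.001, -1.0]]
contact_force: [5.7, 8.2, -2.6]
opening: 0.197
time_s: 3.88
tcp_pos: [0.629, -0.0031, 0.1202]
orientation: [[0.655, 0.755, 0.002], [0.755, -0.655, 0.002], [0.003, 0.0, -1.0]]
contact_force: [4.3, 5.6, -3.1]
opening: 0.199
[ 0.62897226 -0.00310997  0.12022813]
shift [array([0.0094, 0.037 , 0.0003]), array([ 0.015, -0.035, -7.15 ])] force [ 4.3  5.6 -3.1] open 0.0175 t 3.8833
```

```bash
python3 -m creep '[[0.0004,0.0068,0,0,0,-1.2,0.005],[0.0014,0.0135,0,0,0,-2.4,0.005],[0.0032,0.0201,0,0,0,-3.6,0.005],[0.0056,0.0264,0,0,0,-4.8,0.005],[0.0087,0.0325,0,0,0,-6.0,0.005],[0.0121,0.0378,0,0,0,-7.1,0.005],[0.0121,0.0378,0,0,0,-7.1,0.005],[0.0121,0.0378,0,0,0,-7.1,0.005]]' 20
python3 -c "
from h import *
a=np.radians(264.8)
p=monitor.state()['tcp_pos'];print(p,np.degrees(np.arctan2(p[1]-.0455,p[0]-.671))+360)
shot('wrist','w3.png',scale=1.5)"
```

```text
time_s: 4.55
tcp_pos: [0.6647, -0.0173, 0.1201]
orientation: [[0.094, 0.996, 0.0], [0.996, -0.094, 0.004], [0.004, -0.0, -1.0]]
contact_force: [1.8, 9.4, 0.5]
opening: 0.197
[ 0.66468561 -0.01729265  0.12012269] 264.25767387015776
```

View pics/w3.png

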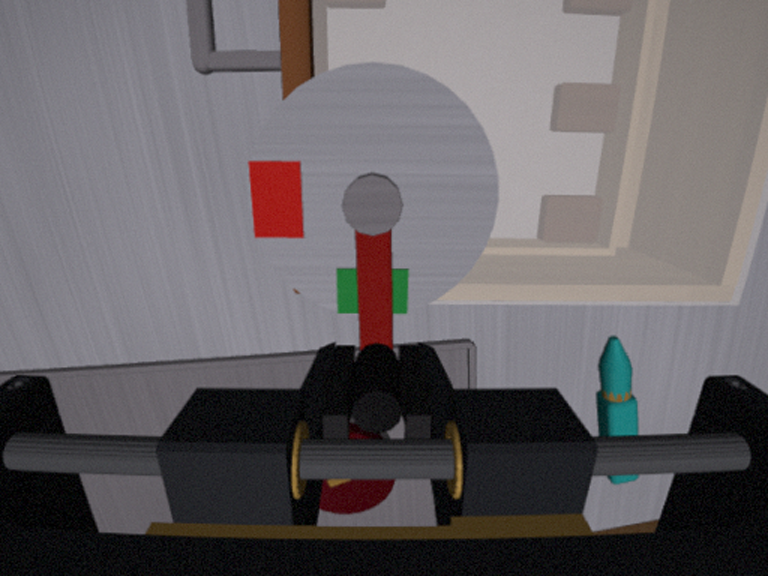

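```bash
python3 -m creep '[[0,0,0,0,0,0,0.04],[0,0,0,0,0,0,0.04],[0,0,-0.005,0,0,0,0.04],[0,0,-0.03,0,0,0,0.04],[0,0,-0.06,0,0,0,0.04],[0,0,-0.08,0,0,0,0.04],[0,0,-0.08,0,0,0,0.04]]'
python3 -c "
from h import *
plan([.56,.149,.2],84.8)"
```

```text
time_s: 5.18
tcp_pos: [0.6672, -0.0211, 0.2068]
orientation: [[0.096, 0.995, 0.009], [0.995, -0.096, -0.002], [-0.001, 0.009, -1.0]]
contact_force: [0.7, 0.1, 0.2]
opening: 0.454
shift [array([ 0.159 , -0.1231,  0.0054]), array([ 0.107,  0.016, -0.061])] force [0.7 0.1 0.2] open 0.04 t 5.1833
```

```bash
python3 -m creep '[[0.1246,-0.0723,0,0,0,0,0.026],[0.1246,-0.0723,0,0,0,0,0.026],[0.1246,-0.0723,0,0,0,0,0.026],[0.1246,-0.0723,0,0,0,0,0.026],[0.1246,-0.0723,0,0,0,0,0.026],[0.1246,-0.0723,0,0,0,0,0.026]]'
python3 -c "
from h import *
plan([.605,.15,.2],84.8)
shot('wrist','w4.png',scale=1.5)
shot('top','t4.png',(140,60,260,170),5)"
```

```text
time_s: 5.68
tcp_pos: [0.6037, 0.1114, 0.2]
orientation: [[0.094, 0.996, -0.0], [0.996, -0.094, -0.001], [-0.001, -0.0, -1.0]]
contact_force: [0.3, -0.1, -0.2]
opening: 0.295
shift [array([ 0.0385, -0.0023, -0.    ]), array([-0.004,  0.007, -0.034])] force [ 0.3 -0.1 -0.2] open 0.026 t 5.6833
```

View pics/w4.png

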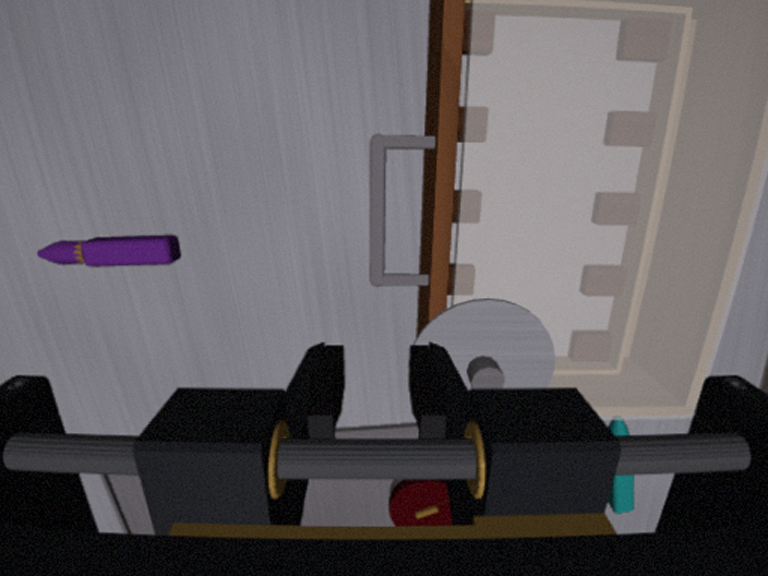

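View pics/t4.png

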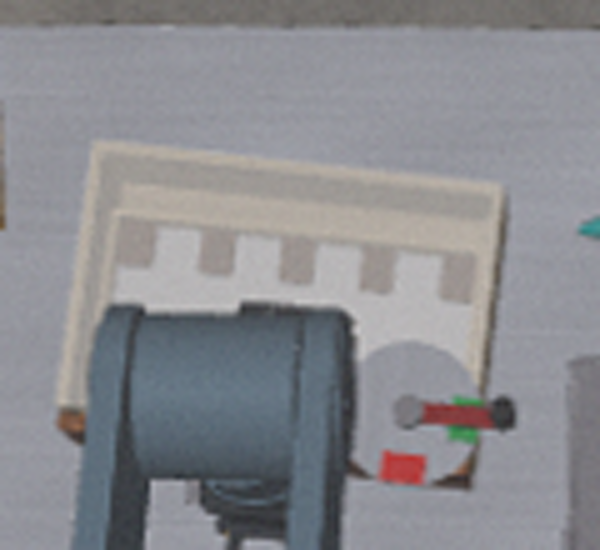

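Run:
```python
from h import *
w=lambda u,v,z:pix2w("wrist",u/1.5,v/1.5,z)
a,b=w(378,138,.068),w(377,281,.068);m=(a+b)/2;print("handle",a,b,m,np.linalg.norm(a-b),np.degrees(np.arctan2(a[1]-b[1],a[0]-b[0])))
plan([m[0],m[1],.06],84.8)
```

```text
handle [0.6140178  0.19805371 0.068     ] [0.60460466 0.10556077 0.068     ] [0.60931123 0.15180724 0.068     ] 0.09297070321902899 84.18893039443765
shift [array([0.0424, 0.0006, 0.1401]), array([ 0.001,  0.007, -0.065])] force [-0.4  0.4  0.2] open 0.0261 t 5.7833
```

```bash
python3 -m creep '[[0.042,0,0.03,0,0,0,0.026],[0.042,0,0.06,0,0,0,0.026],[0.042,0,0.08,0,0,0,0.026],[0.042,0,0.1,0,0,0,0.026],[0.042,0,0.12,0,0,0,0.026],[0.042,0,0.135,0,0,0,0.026],[0.042,0,0.14,0,0,0,0.026],[0.042,0,0.14,0,0,0,0.026]]'
python3 -c "
from h import *
plan([.6085,.152,.06],84.5)
shot('wrist','w5.png',scale=1.5)"
```

```text
time_s: 6.45
tcp_pos: [0.6077, 0.1511, 0.0584]
orientation: [[0.098, 0.995, -0.003], [0.995, -0.098, -0.0], [-0.001, -0.003, -1.0]]
contact_force: [-1.1, 0.1, 0.6]
opening: 0.293
shift [array([ 0.001 ,  0.0007, -0.0016]), array([-0.037,  0.008, -0.02 ])] force [-1.1  0.1  0.6] open 0.0258 t 6.45
```

View pics/w5.png

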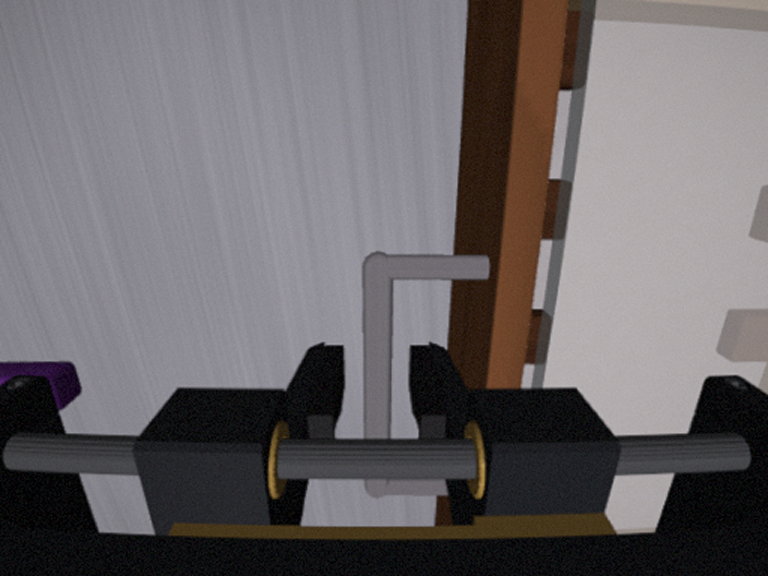

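```bash
python3 -m creep '[[0,0,0,0,0,0,0.0],[0,0,0,0,0,0,0.0],[0,0,0,0,0,0,0.0],[0,-0.01,0,0,0,0,0.0],[0,-0.025,0,0,0,0,0.0],[0,-0.04,0,0,0,0,0.0],[0,-0.055,0,0,0,0,0.0],[0,-0.07,0,0,0,0,0.0]]' 25
python3 -c "
from h import *
plan([.6085,.152,.06],84.5)"
```

```text
time_s: 7.17
tcp_pos: [0.5396, 0.1595, 0.0618]
orientation: [[0.096, 0.995, 0.004], [0.995, -0.096, 0.0], [0.001, 0.004, -1.0]]
contact_force: [2.9, 1.0, 0.5]
opening: 0.103
shift [array([-0.0009,  0.0693,  0.0021]), array([ 0.047, -0.008,  0.002])] force [2.9 1.  0.5] open 0.0091 t 7.1667
```

```bash
python3 -m creep '[[0,-0.015,0,0,0,0,0.0],[0,-0.03,0,0,0,0,0.0],[0,-0.045,0,0,0,0,0.0],[0,-0.06,0,0,0,0,0.0],[0,-0.075,0,0,0,0,0.0],[0,-0.088,0,0,0,0,0.0],[0,-0.096,0,0,0,0,0.0],[0,-0.096,0,0,0,0,0.0]]' 25
python3 -c "
from h import *
plan([.6085,.152,.06],84.5)
shot('wrist','w6.png',scale=1.5)"
```

```text
time_s: 7.83
tcp_pos: [0.4463, 0.1689, 0.0619]
orientation: [[0.095, 0.995, 0.01], [0.995, -0.095, 0.001], [0.002, 0.01, -1.0]]
contact_force: [10.8, 2.2, -9.2]
opening: 0.104
shift [array([-0.0014,  0.163 ,  0.0036]), array([ 0.116, -0.021,  0.007])] force [10.8  2.2 -9.2] open 0.0091 t 7.8333
```

View pics/w6.png

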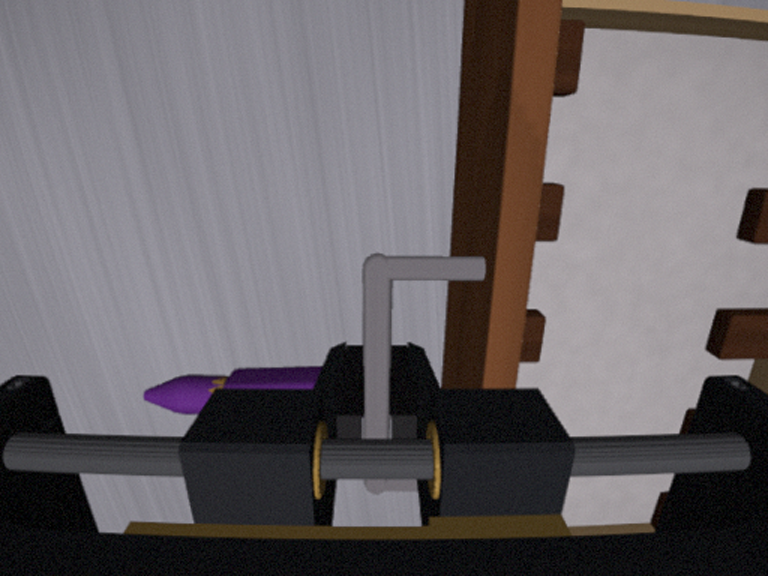

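```bash
python3 -m creep '[[0,0.001,0,0,0,0,0.03],[0,0.001,0,0,0,0,0.03],[0,0.001,-0.02,0,0,0,0.03],[0,0.001,-0.05,0,0,0,0.03],[0,0.001,-0.09,0,0,0,0.03],[0,0.001,-0.12,0,0,0,0.04],[-0.03,0.001,-0.14,0,0,0,0.05],[-0.06,0.001,-0.14,0,0,0,0.05]]'
python3 -c "
from h import *
plan([.565,-.309,.2],81.4)
shot('wrist','w7.png',scale=1.5)"
```

```text
time_s: 8.55
tcp_pos: [0.4408, 0.109, 0.2056]
orientation: [[0.092, 0.996, 0.009], [0.996, -0.092, -0.0], [0.001, 0.009, -1.0]]
contact_force: [1.1, -1.2, 0.5]
opening: 0.546
shift [array([-0.4048,  0.1621,  0.0067]), array([ 0.098, -0.01 ,  0.666])] force [ 1.1 -1.2  0.5] open 0.0481 t 8.55
```

View pics/w7.png

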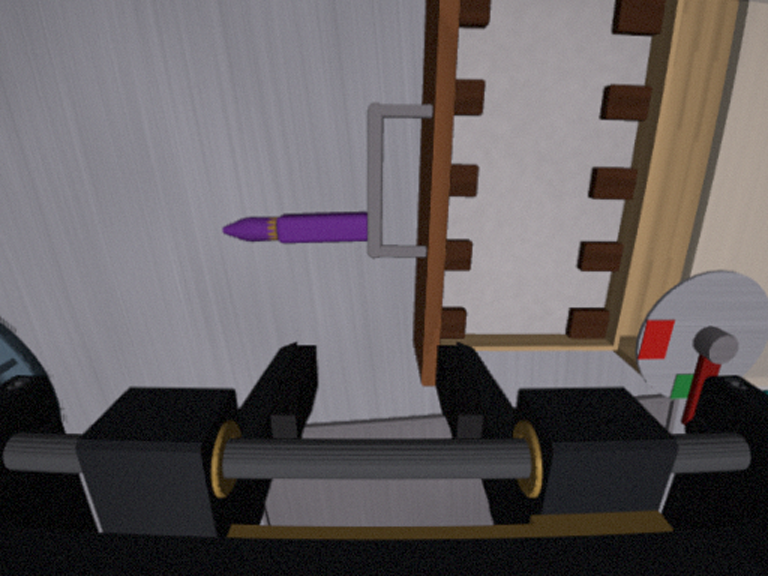

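```bash
python3 -m creep '[[-0.405,0.162,0,0.1,0,0.67,0.05],[-0.405,0.162,0,0.1,0,0.67,0.05],[-0.405,0.162,0,0.1,0,0.67,0.05],[-0.405,0.162,0,0.1,0,0.67,0.05],[-0.405,0.162,0,0.1,0,0.67,0.05],[-0.405,0.162,0,0.1,0,0.67,0.05],[-0.405,0.162,0,0.1,0,0.67,0.05],[-0.405,0.162,0,0.1,0,0.67,0.05]]'
python3 -c "
from h import *
plan([.565,-.359,.2],81.4)
shot('top','t8.png',(140,60,400,260),3)
im=cv2.imread('pics/raw_t8.png');cv2.imwrite('pics/t8c.png',cv2.resize(im[75:195,140:260],None,fx=5,fy=5,interpolation=cv2.INTER_CUBIC))"
```

```text
time_s: 9.27
tcp_pos: [0.5317, -0.213, 0.2]
orientation: [[0.154, 0.988, -0.01], [0.988, -0.154, 0.002], [0.0, -0.01, -1.0]]
contact_force: [1.2, 1.2, 0.2]
opening: 0.566
shift [array([-0.1391,  0.0554, -0.0005]), array([-0.111, -0.003, -0.052])] force [1.2 1.2 0.2] open 0.0499 t 9.2667
```

View pics/t8.png

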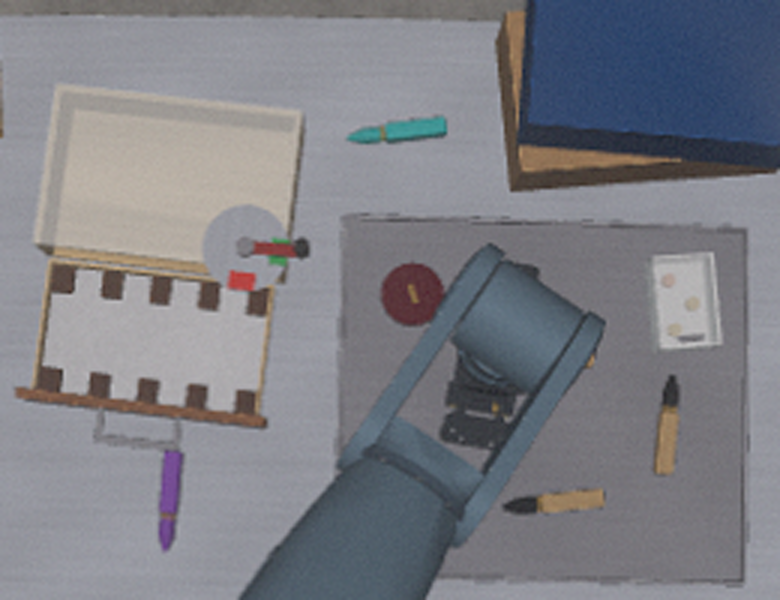

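View pics/t8c.png

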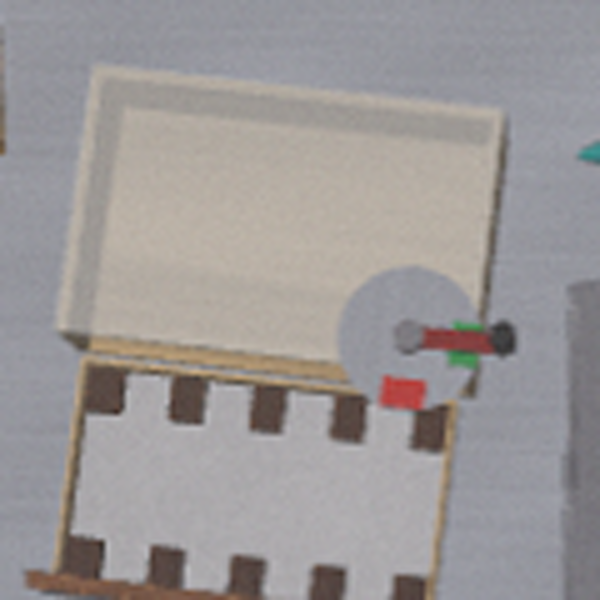

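```bash
python3 - <<'E'
from h import *
for z in (.028,.034,.040):
  B=np.array([pix2w("top",140+u/5,75+v/5,z)[:2] for u,v in((145,417),(226,426),(308,435),(388,444))])
  F=np.array([pix2w("top",140+u/5,75+v/5,z)[:2] for u,v in((127,542),(208,552),(289,562),(370,572))])
  d=(B-F).mean(0); print(z,"yaw",np.degrees(np.arctan2(d[1],d[0])),"len",np.linalg.norm(d)," (88)")
  s=((B[0]-B[3])+(F[0]-F[3]))/6; print("spacing",np.linalg.norm(s),np.degrees(np.arctan2(s[1],s[0]))-90)
  print("centre",(B.mean(0)+F.mean(0))/2); print((B+F)/2)
im=cv2.imread("pics/raw_t8.png")
E
python3 -c "
from h import *
shot('side','s8.png',(220,120,340,230),6)"
```

```text
0.028 yaw -6.686376621767946 len 0.09076755586285025  (88)
spacing 0.0580539060088486 -5.807232314425974
centre [0.56650539 0.15417477]
[[0.57533755 0.24102045]
 [0.56941739 0.18300762]
 [0.5635511  0.12491847]
 [0.55771554 0.06775254]]
0.034 yaw -6.6863766217679546 len 0.09043794282079314  (88)
spacing 0.05784308922105512 -5.807232314425946
centre [0.56586819 0.15335843]
[[0.57466827 0.23988874]
 [0.56876961 0.18208657]
 [0.56292463 0.12420836]
 [0.55711025 0.06725003]]
0.04 yaw -6.6863766217679546 len 0.09010832977873608  (88)
spacing 0.05763227243326163 -5.807232314425974
centre [0.56523099 0.15254208]
[[0.57399899 0.23875702]
 [0.56812183 0.18116553]
 [0.56229815 0.12349826]
 [0.55650497 0.06674752]]
```

View pics/s8.png

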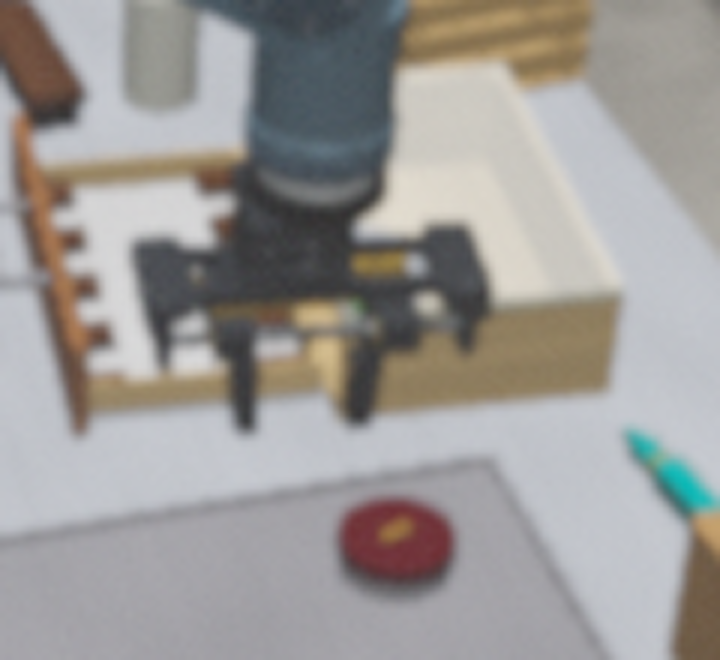

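```bash
python3 -m creep '[[-0.135,0.0554,0,-0.11,0,0,0.05],[-0.135,0.0554,0,-0.11,0,0,0.05],[-0.135,0.0554,0,-0.11,0,0,0.05],[-0.135,0.0554,0,-0.11,0,0,0.05],[-0.135,0.0554,0,-0.11,0,0,0.05],[-0.135,0.0554,0,-0.11,0,0,0.05]]'
python3 -c "
from h import *
plan([.565,-.309,.2],81.4)
shot('wrist','w9.png',scale=1.5)
c=calibration('wrist');print(-np.array(c['R']).T@c['t'],monitor.state()['tcp_pos'])"
```

```text
time_s: 9.87
tcp_pos: [0.5654, -0.3528, 0.199]
orientation: [[0.155, 0.988, -0.001], [0.988, -0.155, 0.001], [0.001, -0.001, -1.0]]
contact_force: [0.3, 0.0, -0.5]
opening: 0.569
shift [array([ 0.0433, -0.0072, -0.001 ]), array([-0.01 , -0.014, -0.063])] force [ 0.3  0.  -0.5] open 0.0501 t 9.8667
[ 0.5783427  -0.26909618  0.33443654] [ 0.56547119 -0.35173431  0.1991227 ]
```

View pics/w9.png

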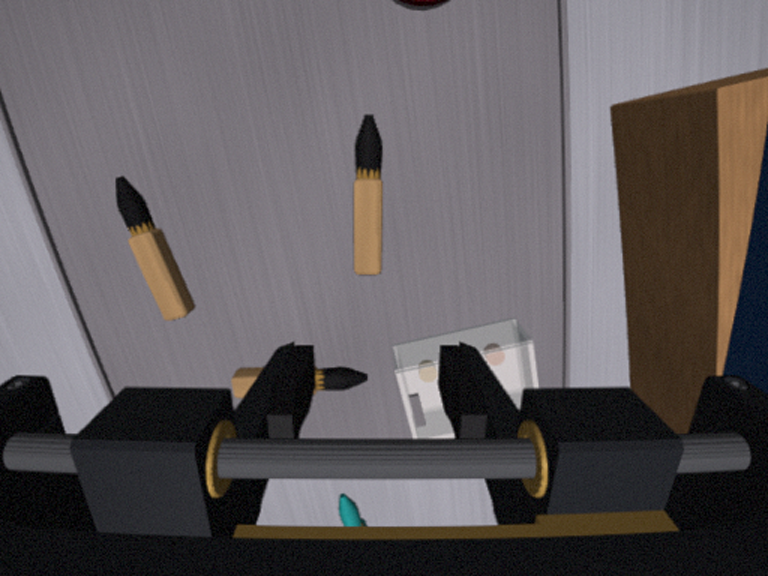

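Run:
```python
from h import *
w=lambda u,v,z:pix2w("wrist",u/1.5,v/1.5,z)
def br(t,e1):
    T=w(*t,.014);E=w(*e1,.022);d=T-E;L=np.linalg.norm(d[:2]);m=T-d/L*.06;y=np.degrees(np.arctan2(d[1],d[0]));print("mid",m,"L",L,"yaw",y);return m,y,d/L
m,y,d=br((369,115),(368,274)); br((122,178),(176,318))
g=m-d*.008
plan([g[0],g[1],.016],y)
```

```text
mid [ 0.56625528 -0.30518981  0.01803525] L 0.11895162319749222 yaw 80.60904325790028
mid [ 0.38545739 -0.31909498  0.01806671] L 0.118031389257587 yaw 95.75621755272908
shift [array([ 0.0379, -0.0063,  0.1832]), array([-0.01 , -0.016,  0.11 ])] force [ 0.3 -0.6  0.3] open 0.0497 t 9.9167
```

```bash
python3 -m creep '[[0.02,-0.006,0.035,0,0,0.1,0.05],[0.038,-0.006,0.07,0,0,0.1,0.05],[0.038,-0.006,0.105,0,0,0.1,0.05],[0.038,-0.006,0.135,0,0,0.1,0.05],[0.038,-0.006,0.16,0,0,0.1,0.05],[0.038,-0.006,0.175,0,0,0.1,0.05],[0.038,-0.006,0.182,0,0,0.1,0.05],[0.038,-0.006,0.182,0,0,0.1,0.05]]'
python3 -c "
from h import *
plan([.5649,-.313,.016],80.6)"
```

```text
time_s: 10.58
tcp_pos: [0.5653, -0.313, 0.0168]
orientation: [[0.161, 0.987, -0.001], [0.987, -0.161, 0.001], [0.001, -0.001, -1.0]]
contact_force: [-0.0, 0.2, 0.3]
opening: 0.566
shift [array([-0.0001, -0.0004,  0.0008]), array([-0.017, -0.014,  0.025])] force [-0.   0.2  0.3] open 0.0498 t 10.5833
```

```bash
python3 -m creep '[[0,0,0,0,0,0,0.01],[0,0,0,0,0,0,0.01],[0,0,0,0,0,0,0.01],[0,0,0,0,0,0,0.01],[0,0,0,0,0,0,0.01],[0,0,0,0,0,0,0.01]]' 25
python3 -m creep '[[0,0,-0.03,0,0,0,0.01],[0,0,-0.06,0,0,0,0.01],[0,0,-0.09,0,0,0,0.01],[0,0,-0.12,0,0,0,0.01],[0,0,-0.14,0,0,0,0.01],[0,0,-0.14,0,0,0,0.01]]' 25
python3 -c "
from h import *
plan([.575,.240,.15],-5.5)"
```

```text
time_s: 11.08
tcp_pos: [0.5665, -0.3153, 0.0193]
orientation: [[0.162, 0.987, 0.002], [0.987, -0.162, -0.001], [-0.001, 0.002, -1.0]]
contact_force: [-1.6, 1.1, 6.3]
opening: 0.248
time_s: 11.58
tcp_pos: [0.5683, -0.3166, 0.1639]
orientation: [[0.162, 0.987, 0.008], [0.987, -0.162, -0.006], [-0.005, 0.009, -1.0]]
contact_force: [0.8, -0.6, -0.1]
opening: 0.243
shift [array([ 0.5503, -0.0838,  0.0105]), array([ 0.126, -0.033, 17.234])] force [ 0.8 -0.6 -0.1] open 0.0214 t 11.5833
```

```bash
python3 -m creep '[[0.54,-0.07,-0.04,0.12,0,17.2,0.01],[0.54,-0.07,-0.04,0.12,0,17.2,0.01],[0.54,-0.07,-0.04,0.12,0,17.2,0.01],[0.54,-0.07,-0.04,0.12,0,17.2,0.01],[0.54,-0.07,-0.04,0.12,0,17.2,0.01],[0.54,-0.07,-0.04,0.12,0,17.2,0.01],[0.54,-0.07,-0.04,0.12,0,17.2,0.01],[0.54,-0.07,-0.04,0.12,0,17.2,0.01]]' 25
python3 -c "
from h import *
plan([.567,.241,.2],-5.5)"
```

```text
time_s: 12.25
tcp_pos: [0.5761, 0.0085, 0.1802]
orientation: [[0.907, 0.422, -0.006], [0.422, -0.907, 0.004], [-0.004, -0.006, -1.0]]
contact_force: [0.5, -0.4, -0.8]
opening: 0.243
shift [array([ 0.0897, -0.2147, -0.0189]), array([-0.057,  0.061,  6.088])] force [ 0.5 -0.4 -0.8] open 0.0214 t 12.25
```

```bash
python3 -m creep '[[0.09,-0.215,0,-0.05,0.05,6.1,0.01],[0.09,-0.215,0,-0.05,0.05,6.1,0.01],[0.09,-0.215,0,-0.05,0.05,6.1,0.01],[0.09,-0.215,0,-0.05,0.05,6.1,0.01],[0.09,-0.215,0,-0.05,0.05,6.1,0.01],[0.09,-0.215,0,-0.05,0.05,6.1,0.01],[0.09,-0.215,0,-0.05,0.05,6.1,0.01]]' 25
python3 -c "
from h import *
plan([.567,.241,.1],-5.5)
shot('wrist','w10.png',scale=1.5)"
```

```text
time_s: 12.83
tcp_pos: [0.5647, 0.2456, 0.1809]
orientation: [[0.996, -0.086, -0.001], [-0.086, -0.996, 0.002], [-0.001, -0.002, -1.0]]
contact_force: [-0.6, -0.7, -0.5]
opening: 0.244
shift [array([0.0028, 0.0045, 0.0809]), array([-0.026,  0.014,  0.118])] force [-0.6 -0.7 -0.5] open 0.0215 t 12.8333
```

View pics/w10.png

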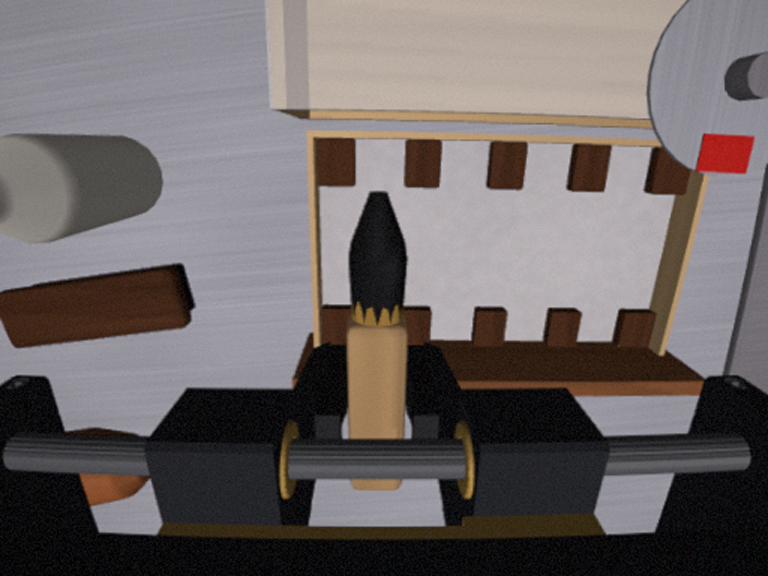

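Run:
```python
from h import *
w=lambda u,v,z:pix2w("wrist",u/1.5,v/1.5,z)
for z in(.024,.032):
  for n,a,b in((3,(356,185),(405,186)),(2,(440,187),(488,188)),(1,(525,189),(569,190)),(0,(609,191),(647,192))):
    A,B=w(*a,z),w(*b,z);print(z,n,(A+B)/2,np.linalg.norm(A-B))
  print("pred",[np.round(np.array([.567,.1538])+y*np.array([.096,.995])+.043*np.array([.995,-.096]),4) for y in(.087,.029,-.029,-.087)])
plan([.567,.241,.1],-5.5)
```

```text
0.024 3 [0.62171628 0.23496338 0.024     ] 0.03412821917333532
0.024 2 [0.61557223 0.17688518 0.024     ] 0.03375163165205143
0.024 1 [0.60967314 0.11818282 0.024     ] 0.03166153041189724
0.024 0 [0.60404169 0.05912234 0.024     ] 0.02840366885380217
pred [array([0.6181, 0.2362]), array([0.6126, 0.1785]), array([0.607 , 0.1208]), array([0.6014, 0.0631])]
0.032 3 [0.62245217 0.23498215 0.032     ] 0.03319250943419846
0.032 2 [0.61647657 0.17849631 0.032     ] 0.03282624699344432
0.032 1 [0.61073922 0.12140342 0.032     ] 0.030793451060556927
0.032 0 [0.60526217 0.06396223 0.032     ] 0.027624911853950076
pred [array([0.6181, 0.2362]), array([0.6126, 0.1785]), array([0.607 , 0.1208]), array([0.6014, 0.0631])]
shift [array([0.0021, 0.0015, 0.0807]), array([-0.001,  0.014,  0.116])] force [-0.2 -0.6 -0.7] open 0.022 t 12.8833
```

```bash
python3 -m creep '[[0.002,0.002,0.03,0,0,0.1,0.01],[0.002,0.002,0.06,0,0,0.1,0.01],[0.002,0.002,0.09,0,0,0.1,0.01],[0.002,0.002,0.115,0,0,0.1,0.01],[0.002,0.002,0.125,0,0,0.1,0.01],[0.002,0.002,0.13,0,0,0.1,0.01],[0.002,0.002,0.13,0,0,0.1,0.01]]' 25
python3 -c "
from h import *
plan([.567,.241,.04],-5.5)
shot('wrist','w11.png',scale=1.5)"
```

```text
time_s: 13.47
tcp_pos: [0.5681, 0.2363, 0.0513]
orientation: [[0.995, -0.1, -0.001], [-0.1, -0.995, -0.001], [-0.001, 0.001, -1.0]]
contact_force: [-0.3, 0.3, -1.2]
opening: 0.249
shift [array([-0.0016, -0.0046,  0.0113]), array([ 0.007,  0.014, -0.054])] force [-0.3  0.3 -1.2] open 0.022 t 13.4667
```

View pics/w11.png

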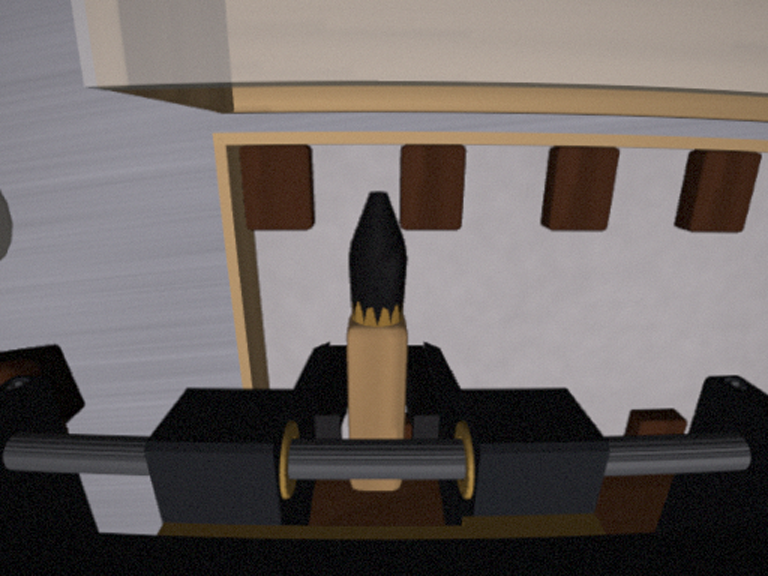

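```bash
python3 -m creep '[[-0.001,-0.005,0,0,0,0,0.01],[-0.001,-0.005,0.003,0,0,0,0.01],[-0.001,-0.005,0.006,0,0,0,0.01],[-0.001,-0.005,0.009,0,0,0,0.01],[-0.001,-0.005,0.011,0,0,0,0.01],[-0.001,-0.005,0.011,0,0,0,0.01]]' 25
python3 -c "
from h import *
plan([.567,.241,.036],-5.5)
shot('wrist','w12.png',scale=1.5)"
```

```text
time_s: 14.02
tcp_pos: [0.5676, 0.2423, 0.0408]
orientation: [[0.995, -0.1, -0.0], [-0.1, -0.995, -0.0], [-0.0, 0.0, -1.0]]
contact_force: [-0.1, 0.2, -1.2]
opening: 0.247
shift [array([-0.0005,  0.0013,  0.0048]), array([ 0.002,  0.001, -0.042])] force [-0.1  0.2 -1.2] open 0.0217 t 14.0167
```

View pics/w12.png

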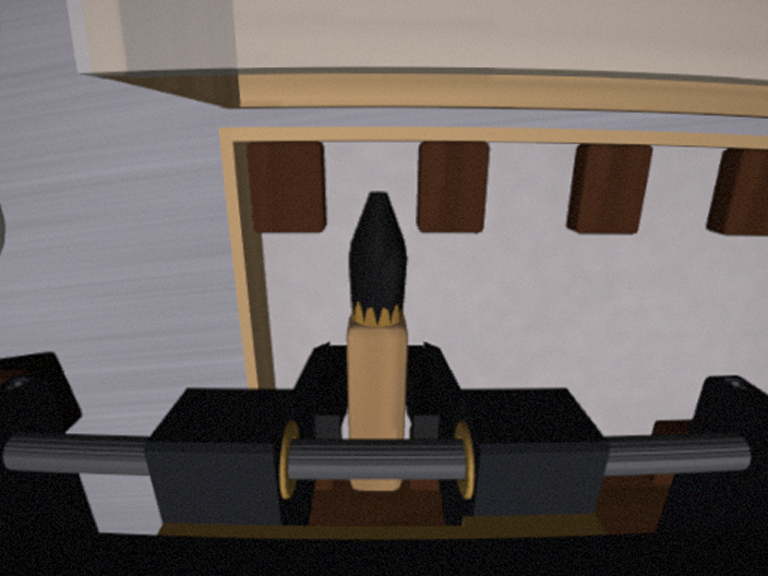

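```bash
python3 -m creep '[[0,-0.0005,0.002,0,0,0,0.01],[0,-0.0005,0.004,0,0,0,0.01],[0,-0.0005,0.005,0,0,0,0.01],[0,-0.0005,0.006,0,0,0,0.01],[0,-0.0005,0.006,0,0,0,0.01]]' 25
```

```text
time_s: 14.48
tcp_pos: [0.5679, 0.2427, 0.035]
orientation: [[0.995, -0.1, 0.0], [-0.1, -0.995, -0.0], [0.0, 0.0, -1.0]]
contact_force: [-0.5, -0.8, -1.5]
opening: 0.245
```

```bash
python3 -m creep '[[0,0,0.002,0,0,0,0.01],[0,0,0.003,0,0,0,0.01],[0,0,0.004,0,0,0,0.01],[0,0,0.004,0,0,0,0.01]]' 25
```

```text
time_s: 14.82
tcp_pos: [0.5706, 0.2427, 0.0342]
orientation: [[0.995, -0.1, 0.005], [-0.1, -0.995, 0.0], [0.005, -0.001, -1.0]]
contact_force: [-1.2, -2.9, 12.9]
opening: 0.246
```

```bash
python3 -m creep '[[0,0,-0.003,0,0,0,0.01],[0,0,-0.003,0,0,0,0.036],[0,0,-0.003,0,0,0,0.036],[0,0,-0.003,0,0,0,0.036],[0,0,-0.03,0,0,0,0.036],[0,0,-0.065,0,0,0,0.036],[0,0,-0.1,0,0,0,0.04],[0,0,-0.14,0,0,0,0.04]]' 25
python3 -c "
from h import *
plan([.385,-.37,.2],95.8)
shot('wrist','w13.png',scale=1.5)"
```

```text
time_s: 15.48
tcp_pos: [0.5666, 0.2426, 0.1708]
orientation: [[0.995, -0.1, -0.003], [-0.1, -0.995, -0.001], [-0.003, 0.001, -1.0]]
contact_force: [0.4, -0.7, -0.4]
opening: 0.457
shift [array([-0.1198,  0.6276, -0.0282]), array([ -0.021,   0.035, -20.304])] force [ 0.4 -0.7 -0.4] open 0.0403 t 15.4833
```

View pics/w13.png

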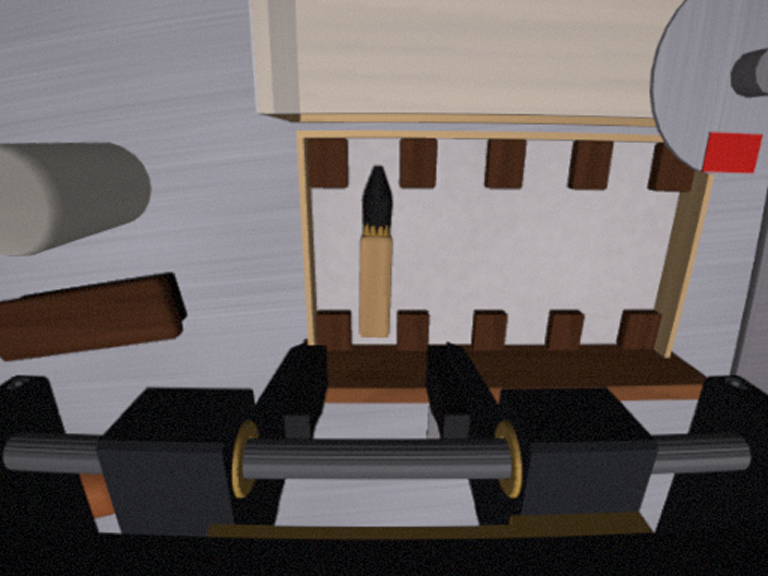

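```bash
python3 -m creep '[[-0.12,0.628,-0.03,0,0,-20.3,0.05],[-0.12,0.628,-0.03,0,0,-20.3,0.05],[-0.12,0.628,-0.03,0,0,-20.3,0.05],[-0.12,0.628,-0.03,0,0,-20.3,0.05],[-0.12,0.628,-0.03,0,0,-20.3,0.05],[-0.12,0.628,-0.03,0,0,-20.3,0.05],[-0.12,0.628,-0.03,0,0,-20.3,0.05],[-0.12,0.628,-0.03,0,0,-20.3,0.05]]'
python3 -c "
from h import *
plan([.385,-.37,.2],95.8)"
```

```text
time_s: 16.2
tcp_pos: [0.4817, -0.0494, 0.1853]
orientation: [[0.686, 0.728, 0.001], [0.728, -0.686, 0.0], [0.0, 0.0, -1.0]]
contact_force: [0.1, 1.1, -0.3]
opening: 0.57
shift [array([-0.2996,  0.1495, -0.0148]), array([ 5.000e-03, -3.000e-03, -9.821e+00])] force [ 0.1  1.1 -0.3] open 0.0502 t 16.2
```

```bash
python3 -m creep '[[-0.3,0.15,-0.015,0,0,-9.8,0.05],[-0.3,0.15,-0.015,0,0,-9.8,0.05],[-0.3,0.15,-0.015,0,0,-9.8,0.05],[-0.3,0.15,-0.015,0,0,-9.8,0.05],[-0.3,0.15,-0.015,0,0,-9.8,0.05],[-0.3,0.15,-0.015,0,0,-9.8,0.05],[-0.3,0.15,-0.015,0,0,-9.8,0.05],[-0.3,0.15,-0.015,0,0,-9.8,0.05]]'
python3 -m creep '[[0,0,0,0,0,0,0.05],[0,0,0,0,0,0,0.05]]'
python3 -c "
from h import *
plan([.385,-.37,.2],95.8)
shot('wrist','w14.png',scale=1.5)"
```

```text
time_s: 16.87
tcp_pos: [0.3948, -0.3336, 0.1985]
orientation: [[-0.1, 0.995, 0.001], [0.995, 0.1, 0.001], [0.001, 0.001, -1.0]]
contact_force: [0.0, -0.4, 0.1]
opening: 0.567
time_s: 17.03
tcp_pos: [0.3948, -0.3341, 0.1984]
orientation: [[-0.089, 0.996, 0.001], [0.996, 0.089, 0.0], [0.0, 0.001, -1.0]]
contact_force: [-0.7, 1.2, -0.4]
opening: 0.569
shift [array([-0.0349, -0.0129, -0.0016]), array([ 0.007, -0.005, -0.14 ])] force [-0.7  1.2 -0.4] open 0.0501 t 17.0333
```

View pics/w14.png

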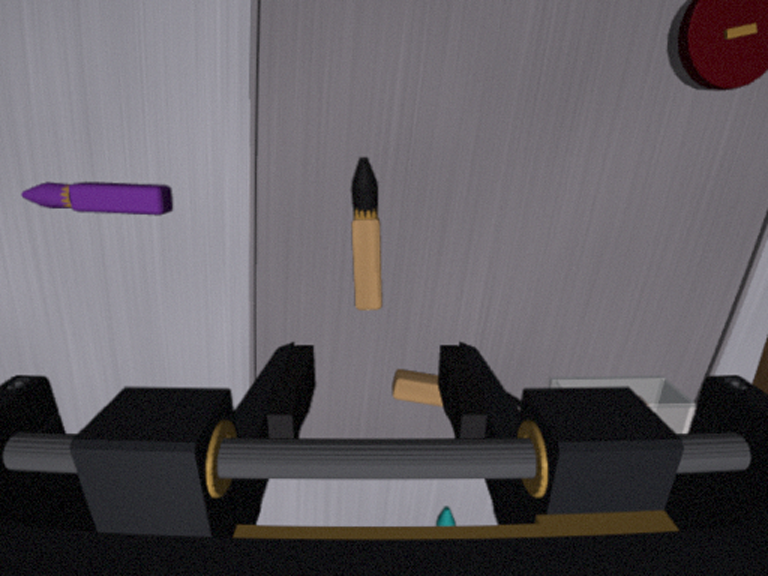

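```bash
cat >> h.py <<'E'
def br(t,e1,sc=1.5,back=.008,z=.016):
    w=lambda p,z:pix2w("wrist",p[0]/sc,p[1]/sc,z)
    T=w(t,.014);E=w(e1,.022);d=T-E;L=np.linalg.norm(d[:2]);d/=L;m=T-d*.06;y=np.degrees(np.arctan2(d[1],d[0]));print("mid",m,"L",L,"yaw",y)
    g=m-d*back; print("grasp",g); plan([g[0],g[1],z],y)
E
python3 - <<'E'
from h import *
br((363,158),(368,308))
E
```

```text
mid [ 0.38533008 -0.31744711  0.01808826] L 0.11740927508813985 yaw 96.79300110493074
grasp [ 0.38627634 -0.32539094  0.01863336]
shift [array([ 0.0076, -0.0082,  0.1822]), array([ 0.004, -0.016, -0.322])] force [ 1.5  1.3 -0.3] open 0.0497 t 17.0833
```

```bash
python3 -m creep '[[0.005,-0.008,0.035,0,0,-0.3,0.05],[0.005,-0.008,0.07,0,0,-0.3,0.05],[0.005,-0.008,0.105,0,0,-0.3,0.05],[0.005,-0.008,0.135,0,0,-0.3,0.05],[0.005,-0.008,0.16,0,0,-0.3,0.05],[0.005,-0.008,0.175,0,0,-0.3,0.05],[0.005,-0.008,0.18,0,0,-0.3,0.05],[0.005,-0.008,0.18,0,0,-0.3,0.05]]'
python3 -c "
from h import *
plan([.3863,-.3265,.016],96.4)"
python3 -m creep '[[0,0,0,0,0,0,0.01],[0,0,0,0,0,0,0.01],[0,0,0,0,0,0,0.01],[0,0,0,0,0,0,0.01],[0,0,0,0,0,0,0.01],[0,0,0,0,0,0,0.01]]' 25
```

```text
time_s: 17.75
tcp_pos: [0.3871, -0.3257, 0.0174]
orientation: [[-0.121, 0.993, -0.001], [0.993, 0.121, 0.003], [0.003, -0.001, -1.0]]
contact_force: [0.5, -0.6, 0.4]
opening: 0.567
shift [array([-0.0007, -0.0009,  0.0014]), array([-0.011, -0.037,  0.108])] force [ 0.5 -0.6  0.4] open 0.05 t 17.75
time_s: 18.25
tcp_pos: [0.3878, -0.3288, 0.0199]
orientation: [[-0.119, 0.993, 0.002], [0.993, 0.119, -0.001], [-0.001, 0.002, -1.0]]
contact_force: [0.1, 2.5, 6.1]
opening: 0.248
```

```bash
python3 -m creep '[[0,0,-0.03,0,0,0,0.01],[0,0,-0.06,0,0,0,0.01],[0,0,-0.1,0,0,0,0.01],[0,0,-0.14,0,0,0,0.01],[0,0,-0.165,0,0,0,0.01],[0,0,-0.165,0,0,0,0.01]]' 25
python3 -c "
from h import *
plan([.561,.1845,.19],-5.5)"
```

```text
time_s: 18.75
tcp_pos: [0.3895, -0.3312, 0.1904]
orientation: [[-0.12, 0.993, 0.007], [0.993, 0.12, -0.009], [-0.01, 0.006, -1.0]]
contact_force: [1.3, -1.1, -0.9]
opening: 0.245
shift [array([ 0.4914,  0.232 , -0.003 ]), array([1.5300e-01, 1.7000e-02, 2.0474e+01])] force [ 1.3 -1.1 -0.9] open 0.0216 t 18.75
```

```bash
python3 -m creep '[[0.491,0.232,0,0.15,0,20.4,0.01],[0.491,0.232,0,0.15,0,20.4,0.01],[0.491,0.232,0,0.15,0,20.4,0.01],[0.491,0.232,0,0.15,0,20.4,0.01],[0.491,0.232,0,0.15,0,20.4,0.01],[0.491,0.232,0,0.15,0,20.4,0.01],[0.491,0.232,0,0.15,0,20.4,0.01],[0.491,0.232,0,0.15,0,20.4,0.01]]' 25
python3 -c "
from h import *
plan([.561,.1845,.19],-5.5)"
```

```text
time_s: 19.42
tcp_pos: [0.4806, -0.0486, 0.1831]
orientation: [[0.692, 0.721, -0.006], [0.721, -0.692, 0.002], [-0.003, -0.006, -1.0]]
contact_force: [0.2, -0.2, 0.2]
opening: 0.25
shift [array([ 0.2239, -0.1035, -0.0068]), array([-0.052,  0.058, 10.335])] force [ 0.2 -0.2  0.2] open 0.022 t 19.4167
```

```bash
python3 -m creep '[[0.224,-0.1035,0,-0.05,0.05,10.3,0.01],[0.224,-0.1035,0,-0.05,0.05,10.3,0.01],[0.224,-0.1035,0,-0.05,0.05,10.3,0.01],[0.224,-0.1035,0,-0.05,0.05,10.3,0.01],[0.224,-0.1035,0,-0.05,0.05,10.3,0.01],[0.224,-0.1035,0,-0.05,0.05,10.3,0.01],[0.224,-0.1035,0,-0.05,0.05,10.3,0.01],[0.224,-0.1035,0,-0.05,0.05,10.3,0.01]]' 25
python3 -m creep '[[0,0,0,0,0,0,0.01],[0,0,0,0,0,0,0.01]]'
python3 -c "
from h import *
plan([.561,.1845,.05],-5.5)
shot('wrist','w15.png',scale=1.5)"
```

```text
time_s: 20.08
tcp_pos: [0.5601, 0.1874, 0.1828]
orientation: [[0.996, -0.09, -0.0], [-0.09, -0.996, 0.001], [-0.0, -0.001, -1.0]]
contact_force: [-0.6, -0.1, 0.1]
opening: 0.247
time_s: 20.25
tcp_pos: [0.5593, 0.1832, 0.1828]
orientation: [[0.997, -0.083, -0.002], [-0.083, -0.997, -0.001], [-0.002, 0.001, -1.0]]
contact_force: [0.2, -0.2, 0.2]
opening: 0.245
shift [array([ 0.0018, -0.0015,  0.1328]), array([0.011, 0.019, 0.142])] force [ 0.2 -0.2  0.2] open 0.0215 t 20.25
```

View pics/w15.png

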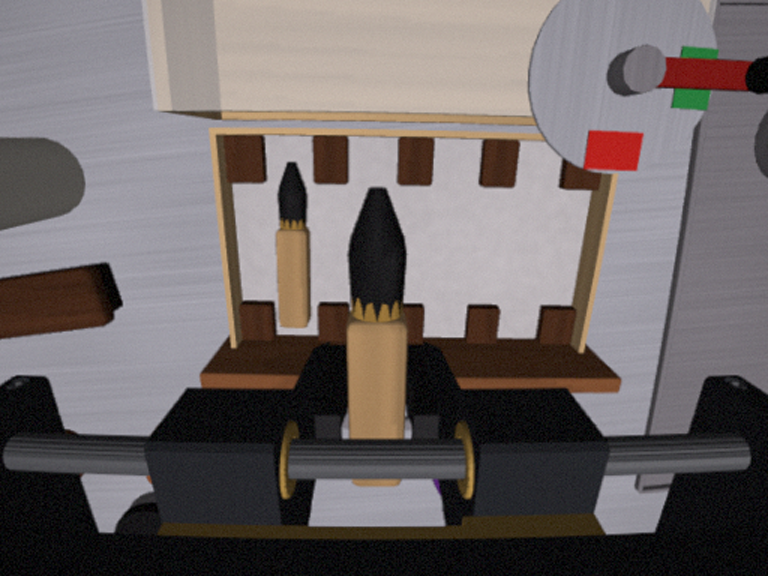

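```bash
python3 -m creep '[[0.002,-0.001,0.03,0,0,0.14,0.01],[0.002,-0.001,0.06,0,0,0.14,0.01],[0.002,-0.001,0.09,0,0,0.14,0.01],[0.002,-0.001,0.115,0,0,0.14,0.01],[0.002,-0.001,0.13,0,0,0.14,0.01],[0.002,-0.001,0.138,0,0,0.14,0.01],[0.002,-0.001,0.138,0,0,0.14,0.01]]' 25
python3 -c "
from h import *
plan([.561,.1845,.036],-5.5)
shot('wrist','w16.png',scale=1.5)"
```

```text
time_s: 20.88
tcp_pos: [0.5606, 0.1828, 0.044]
orientation: [[0.995, -0.099, -0.004], [-0.099, -0.995, -0.001], [-0.004, 0.001, -1.0]]
contact_force: [-0.8, 1.1, -0.2]
opening: 0.248
shift [array([ 0.0002, -0.0017,  0.008 ]), array([ 0.014,  0.041, -0.039])] force [-0.8  1.1 -0.2] open 0.0219 t 20.8833
```

View pics/w16.png

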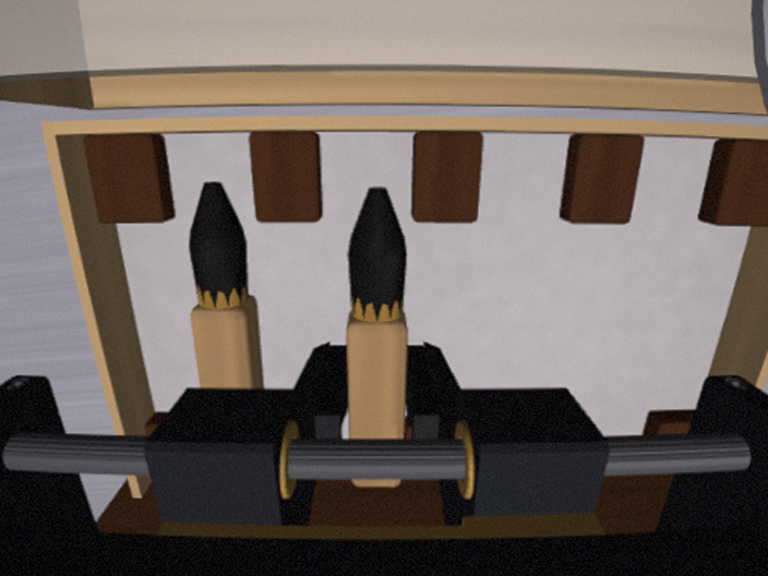

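```bash
python3 -m creep '[[0,-0.0025,0.002,0,0,0,0.01],[0,-0.0025,0.004,0,0,0,0.01],[0,-0.0025,0.006,0,0,0,0.01],[0,-0.0025,0.008,0,0,0,0.01],[0,-0.0025,0.009,0,0,0,0.01],[0,-0.0025,0.009,0,0,0,0.01]]' 25
```

```text
time_s: 21.43
tcp_pos: [0.5623, 0.1865, 0.0369]
orientation: [[0.995, -0.099, 0.0], [-0.099, -0.995, -0.0], [0.0, 0.0, -1.0]]
contact_force: [0.1, 0.4, -0.4]
opening: 0.245
```

```bash
python3 -m creep '[[0,0,0.001,0,0,0,0.01],[0,0,0.002,0,0,0,0.01],[0,0,0.003,0,0,0,0.01],[0,0,0.003,0,0,0,0.01]]' 25
```

```text
time_s: 21.77
tcp_pos: [0.5631, 0.1865, 0.0349]
orientation: [[0.995, -0.099, 0.002], [-0.099, -0.995, -0.0], [0.002, 0.0, -1.0]]
contact_force: [-0.5, 0.1, 3.5]
opening: 0.248
```

Touching the floor (3.5 N); release and lift.

```bash
python3 -m creep '[[0,0,-0.001,0,0,0,0.036],[0,0,-0.001,0,0,0,0.036],[0,0,-0.001,0,0,0,0.036],[0,0,-0.03,0,0,0,0.036],[0,0,-0.065,0,0,0,0.036],[0,0,-0.1,0,0,0,0.04],[0,0,-0.14,0,0,0,0.04],[0,0,-0.15,0,0,0,0.04]]' 25
python3 -c "
from h import *
plan([.44,-.455,.2],-4.6)
shot('wrist','w17.png',scale=1.5)
shot('top','t17.png',(240,60,400,260),3)"
```

```text
time_s: 22.43
tcp_pos: [0.5656, 0.1871, 0.1909]
orientation: [[0.995, -0.099, 0.01], [-0.099, -0.995, 0.001], [0.01, -0.002, -1.0]]
contact_force: [0.6, 0.5, 0.5]
opening: 0.457
shift [array([-0.0613,  0.6514, -0.0109]), array([-0.02 , -0.113, -0.217])] force [0.6 0.5 0.5] open 0.0403 t 22.4333
```

View pics/w17.png

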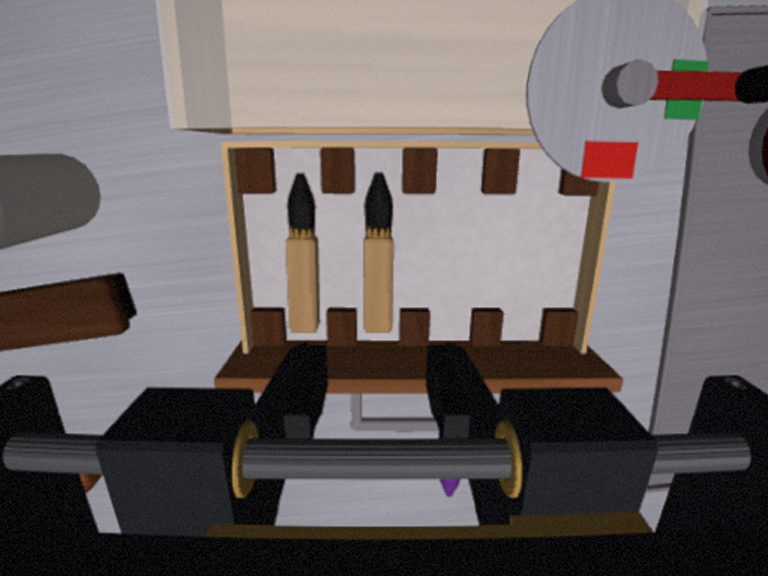

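View pics/t17.png

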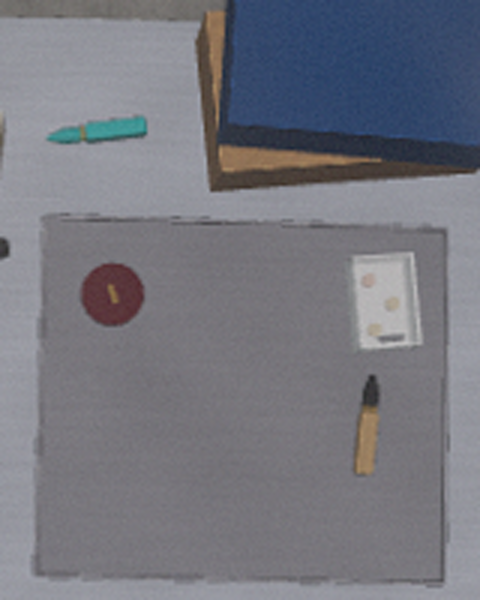

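```bash
python3 -m creep '[[-0.08,0.65,-0.01,0,-0.11,-0.2,0.05],[-0.08,0.65,-0.01,0,-0.11,-0.2,0.05],[-0.08,0.65,-0.01,0,-0.11,-0.2,0.05],[-0.08,0.65,-0.01,0,-0.11,-0.2,0.05],[-0.08,0.65,-0.01,0,-0.11,-0.2,0.05],[-0.08,0.65,-0.01,0,-0.11,-0.2,0.05],[-0.08,0.65,-0.01,0,-0.11,-0.2,0.05],[-0.08,0.65,-0.01,0,-0.11,-0.2,0.05]]'
python3 -c "
from h import *
plan([.42,-.455,.2],-4.6)"
```

```text
time_s: 23.2
tcp_pos: [0.4869, -0.1397, 0.1868]
orientation: [[0.997, -0.082, -0.013], [-0.082, -0.997, 0.002], [-0.013, -0.001, -1.0]]
contact_force: [0.6, 0.5, -0.1]
opening: 0.567
shift [array([-0.0411,  0.3197, -0.0131]), array([-0.016,  0.146, -0.019])] force [ 0.6  0.5 -0.1] open 0.05 t 23.2
```

```bash
python3 -m creep '[[-0.041,0.32,-0.013,0,0.14,0,0.05],[-0.041,0.32,-0.013,0,0.14,0,0.05],[-0.041,0.32,-0.013,0,0.14,0,0.05],[-0.041,0.32,-0.013,0,0.14,0,0.05],[-0.041,0.32,-0.013,0,0.14,0,0.05],[-0.041,0.32,-0.013,0,0.14,0,0.05],[-0.041,0.32,-0.013,0,0.14,0,0.05],[-0.041,0.32,-0.013,0,0.14,0,0.05]]'
python3 -m creep '[[0,0,0,0,0,0,0.05],[0,0,0,0,0,0,0.05]]'
python3 -c "
from h import *
plan([.42,-.455,.2],-4.6)
shot('wrist','w18.png',scale=1.5)"
```

```text
time_s: 23.87
tcp_pos: [0.42, -0.4563, 0.1998]
orientation: [[0.996, -0.084, 0.001], [-0.084, -0.996, 0.002], [0.0, -0.002, -1.0]]
contact_force: [1.0, 0.2, -0.1]
opening: 0.568
time_s: 24.03
tcp_pos: [0.4205, -0.4546, 0.1997]
orientation: [[0.996, -0.085, 0.001], [-0.085, -0.996, 0.003], [0.0, -0.003, -1.0]]
contact_force: [-0.8, -0.0, -0.8]
opening: 0.567
shift [array([-0.0005,  0.0004, -0.0003]), array([-0.037, -0.005, -0.054])] force [-0.8 -0.  -0.8] open 0.05 t 24.0333
```

View pics/w18.png

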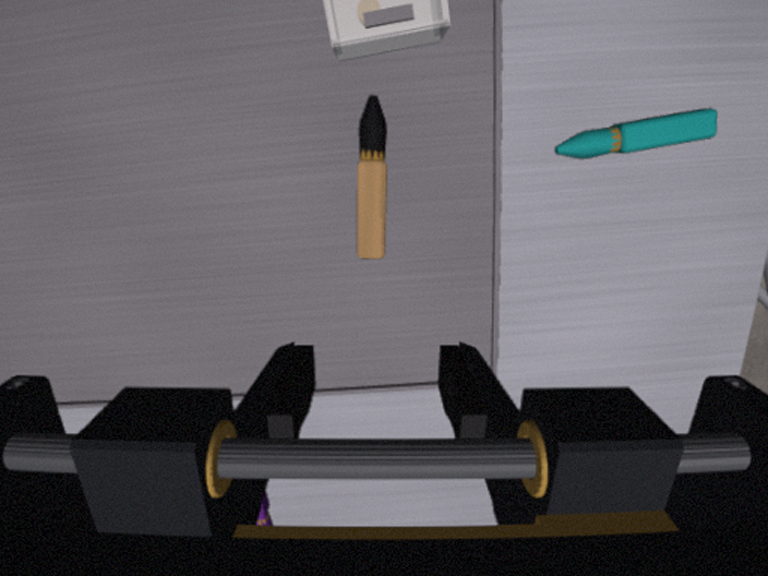

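Run:
```python
from h import *
br((373,96),(371,258))
```

```text
mid [ 0.47958085 -0.45400235  0.01803371] L 0.11899706656364312 yaw -5.561484540893497
grasp [ 0.47161851 -0.45322704  0.01857154]
shift [array([ 0.0503, -0.0035,  0.1839]), array([-0.042, -0.005,  0.158])] force [ 0.2  0.9 -0.4] open 0.0497 t 24.0833
```

```bash
python3 -m creep '[[0.03,-0.002,0.035,0,0,0.12,0.05],[0.049,-0.002,0.07,0,0,0.12,0.05],[0.049,-0.002,0.105,0,0,0.12,0.05],[0.049,-0.002,0.135,0,0,0.12,0.05],[0.049,-0.002,0.16,0,0,0.12,0.05],[0.049,-0.002,0.175,0,0,0.12,0.05],[0.049,-0.002,0.182,0,0,0.12,0.05],[0.049,-0.002,0.182,0,0,0.12,0.05]]'
python3 -m creep '[[0,0,0,0,0,0,0.01],[0,0,0,0,0,0,0.01],[0,0,0,0,0,0,0.01],[0,0,0,0,0,0,0.01],[0,0,0,0,0,0,0.01],[0,0,0,0,0,0,0.01]]' 25
python3 -m creep '[[0,0,-0.03,0,0,0,0.01],[0,0,-0.06,0,0,0,0.01],[0,0,-0.1,0,0,0,0.01],[0,0,-0.14,0,0,0,0.01],[0,0,-0.165,0,0,0,0.01],[0,0,-0.165,0,0,0,0.01]]' 25
python3 -c "
from h import *
plan([.557,.1290,.19],-5.5)"
```

```text
time_s: 24.75
tcp_pos: [0.4712, -0.4542, 0.019]
orientation: [[0.996, -0.091, 0.001], [-0.091, -0.996, 0.002], [0.001, -0.002, -1.0]]
contact_force: [0.4, 0.5, 0.5]
opening: 0.564
time_s: 25.25
tcp_pos: [0.4721, -0.4569, 0.0223]
orientation: [[0.996, -0.092, 0.004], [-0.092, -0.996, -0.002], [0.004, 0.002, -1.0]]
contact_force: [-0.6, 1.8, 5.8]
opening: 0.242
time_s: 25.75
tcp_pos: [0.4733, -0.4593, 0.1939]
orientation: [[0.996, -0.092, 0.01], [-0.092, -0.996, -0.011], [0.011, 0.01, -1.0]]
contact_force: [0.3, 0.3, 0.8]
opening: 0.245
shift [array([ 0.029 , -0.5936, -0.0015]), array([ 0.111, -0.126,  0.041])] force [0.3 0.3 0.8] open 0.0216 t 25.75
```

```bash
python3 -m creep '[[0.029,-0.5936,0,0.11,-0.12,0,0.01],[0.029,-0.5936,0,0.11,-0.12,0,0.01],[0.029,-0.5936,0,0.11,-0.12,0,0.01],[0.029,-0.5936,0,0.11,-0.12,0,0.01],[0.029,-0.5936,0,0.11,-0.12,0,0.01],[0.029,-0.5936,0,0.11,-0.12,0,0.01],[0.029,-0.5936,0,0.11,-0.12,0,0.01],[0.029,-0.5936,0,0.11,-0.12,0,0.01]]' 25
python3 -c "
from h import *
plan([.557,.1290,.19],-5.5)"
```

```text
time_s: 26.42
tcp_pos: [0.5173, -0.124, 0.1849]
orientation: [[0.996, -0.093, -0.008], [-0.093, -0.996, 0.011], [-0.009, -0.01, -1.0]]
contact_force: [0.4, -0.4, -0.3]
opening: 0.245
shift [array([ 0.016 , -0.2557, -0.0028]), array([-0.112,  0.1  ,  0.035])] force [ 0.4 -0.4 -0.3] open 0.0216 t 26.4167
```

```bash
python3 -m creep '[[0.016,-0.256,0,-0.1,0.1,0,0.01],[0.016,-0.256,0,-0.1,0.1,0,0.01],[0.016,-0.256,0,-0.1,0.1,0,0.01],[0.016,-0.256,0,-0.1,0.1,0,0.01],[0.016,-0.256,0,-0.1,0.1,0,0.01],[0.016,-0.256,0,-0.1,0.1,0,0.01],[0.016,-0.256,0,-0.1,0.1,0,0.01],[0.016,-0.256,0,-0.1,0.1,0,0.01]]' 25
python3 -m creep '[[0,0,0,0,0,0,0.01],[0,0,0,0,0,0,0.01]]'
python3 -c "
from h import *
plan([.557,.1290,.05],-5.5)
shot('wrist','w19.png',scale=1.5)"
```

```text
time_s: 27.08
tcp_pos: [0.5569, 0.1297, 0.187]
orientation: [[0.996, -0.088, -0.0], [-0.088, -0.996, 0.001], [-0.0, -0.001, -1.0]]
contact_force: [0.3, -0.3, -1.4]
opening: 0.242
time_s: 27.25
tcp_pos: [0.5572, 0.1258, 0.1874]
orientation: [[0.996, -0.093, -0.0], [-0.093, -0.996, -0.0], [-0.0, 0.0, -1.0]]
contact_force: [-0.3, 0.2, 0.1]
opening: 0.247
shift [array([-0.0005, -0.0031,  0.1374]), array([0.001, 0.   , 0.027])] force [-0.3  0.2  0.1] open 0.0218 t 27.25
```

View pics/w19.png

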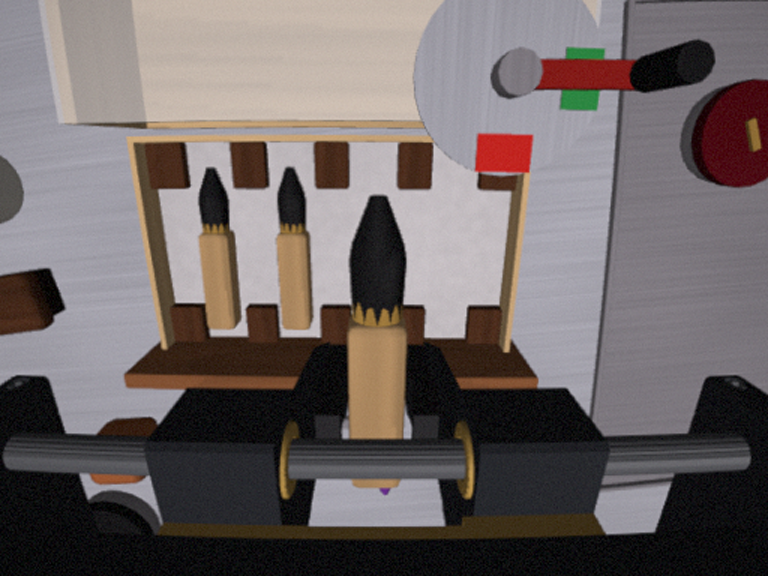

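```bash
python3 -m creep '[[0,-0.002,0.03,0,0,0.03,0.01],[0,-0.003,0.06,0,0,0.03,0.01],[0,-0.003,0.09,0,0,0.03,0.01],[0,-0.003,0.115,0,0,0.03,0.01],[0,-0.003,0.13,0,0,0.03,0.01],[0,-0.003,0.14,0,0,0.03,0.01],[0,-0.003,0.14,0,0,0.03,0.01]]' 25
python3 -c "
from h import *
plan([.557,.1290,.036],-5.5)
shot('wrist','w20.png',scale=1.5)"
```

```text
time_s: 27.88
tcp_pos: [0.5565, 0.1288, 0.0458]
orientation: [[0.995, -0.097, -0.003], [-0.097, -0.995, 0.0], [-0.003, 0.0, -1.0]]
contact_force: [-0.3, -0.3, -0.1]
opening: 0.246
shift [array([ 0.0005, -0.0003,  0.0098]), array([ 0.   ,  0.034, -0.015])] force [-0.3 -0.3 -0.1] open 0.0217 t 27.8833
```

View pics/w20.png

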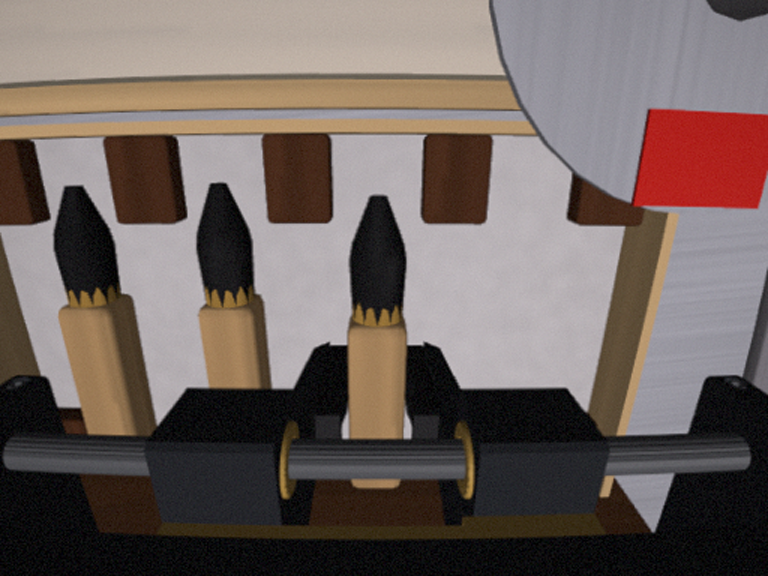

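```bash
python3 -m creep '[[0.002,0,0.002,0,0,0,0.01],[0.002,0,0.004,0,0,0,0.01],[0.002,0,0.006,0,0,0,0.01],[0.002,0,0.007,0,0,0,0.01],[0.002,0,0.008,0,0,0,0.01],[0.002,0,0.008,0,0,0,0.01]]' 25
```

```text
time_s: 28.43
tcp_pos: [0.56, 0.1302, 0.0401]
orientation: [[0.995, -0.095, 0.001], [-0.095, -0.995, 0.001], [0.001, -0.001, -1.0]]
contact_force: [0.6, -0.4, -0.6]
opening: 0.247
```

```bash
python3 -m creep '[[0,0,0.001,0,0,0,0.01],[0,0,0.002,0,0,0,0.01],[0,0,0.003,0,0,0,0.01],[0,0,0.003,0,0,0,0.01]]' 25
```

```text
time_s: 28.77
tcp_pos: [0.5603, 0.1302, 0.0373]
orientation: [[0.995, -0.095, 0.002], [-0.095, -0.995, 0.001], [0.002, -0.001, -1.0]]
contact_force: [-1.3, 0.4, 1.6]
opening: 0.245
```

```bash
python3 -m creep '[[0,0,0.001,0,0,0,0.01],[0,0,0.001,0,0,0,0.036],[0,0,0.001,0,0,0,0.036],[0,0,0,0,0,0,0.036],[0,0,-0.03,0,0,0,0.036],[0,0,-0.065,0,0,0,0.036],[0,0,-0.1,0,0,0,0.036],[0,0,-0.14,0,0,0,0.036]]' 25
python3 -c "
from h import *
plan([.445,.13,.19],84.5)
shot('wrist','w21.png',scale=1.5)"
```

```text
time_s: 29.43
tcp_pos: [0.5586, 0.13, 0.1771]
orientation: [[0.995, -0.095, -0.002], [-0.095, -0.995, 0.0], [-0.002, -0.0, -1.0]]
contact_force: [0.6, -0.7, 0.0]
opening: 0.409
shift [array([-0.1131,  0.0108, -0.0127]), array([-2.1000e-02,  1.5000e-02, -1.7991e+01])] force [ 0.6 -0.7  0. ] open 0.0361 t 29.4333
```

View pics/w21.png

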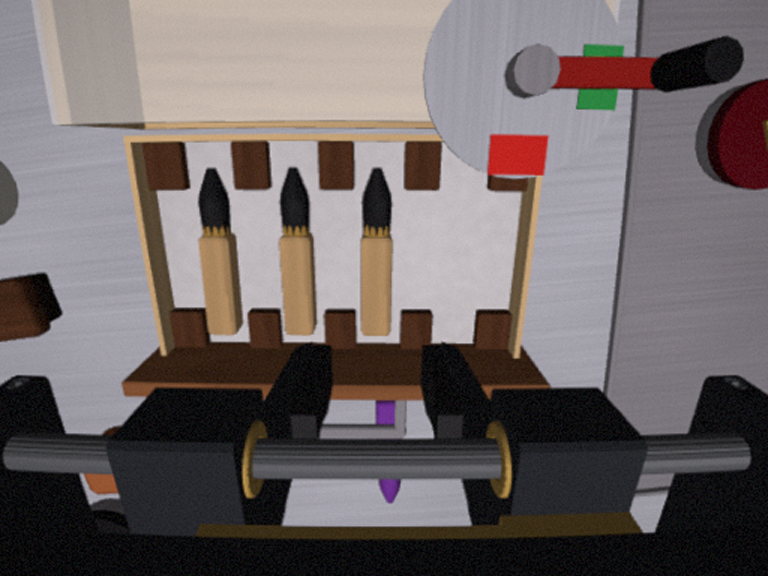

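```bash
python3 -m creep '[[-0.113,0.01,-0.01,0,0,-18,0.03],[-0.113,0.01,-0.01,0,0,-18,0.03],[-0.113,0.01,-0.01,0,0,-18,0.03],[-0.113,0.01,-0.01,0,0,-18,0.03],[-0.113,0.01,-0.01,0,0,-18,0.03],[-0.113,0.01,-0.01,0,0,-18,0.03],[-0.113,0.01,-0.01,0,0,-18,0.03],[-0.113,0.01,-0.01,0,0,-18,0.03]]'
python3 -c "
from h import *
plan([.445,.13,.19],84.5)"
```

```text
time_s: 30.15
tcp_pos: [0.4463, 0.1309, 0.1868]
orientation: [[0.613, 0.79, 0.001], [0.79, -0.613, 0.001], [0.001, 0.001, -1.0]]
contact_force: [-0.0, -0.5, -0.2]
opening: 0.339
shift [array([-0.0015, -0.0005, -0.0032]), array([ 0.011, -0.012, -6.458])] force [-0.  -0.5 -0.2] open 0.0299 t 30.15
```

```bash
python3 -m creep '[[0,0,0,0,0,-6.5,0.028],[0,0,0,0,0,-6.5,0.028],[0,0,0,0,0,-6.5,0.028],[0,0,0,0,0,-6.5,0.028],[0,0,0,0,0,-6.5,0.028],[0,0,0,0,0,-6.5,0.028],[0,0,0,0,0,-6.5,0.028]]'
python3 -c "
from h import *
plan([.4463,.172,.06],84.5)
shot('wrist','w22.png',scale=1.5)"
```

```text
time_s: 30.73
tcp_pos: [0.4463, 0.1308, 0.1867]
orientation: [[0.101, 0.995, 0.001], [0.995, -0.101, 0.001], [0.001, 0.001, -1.0]]
contact_force: [-0.5, -0.1, -0.3]
opening: 0.316
shift [array([ 0.0409, -0.0043,  0.1267]), array([ 0.011, -0.007, -0.057])] force [-0.5 -0.1 -0.3] open 0.0279 t 30.7333
```

View pics/w22.png

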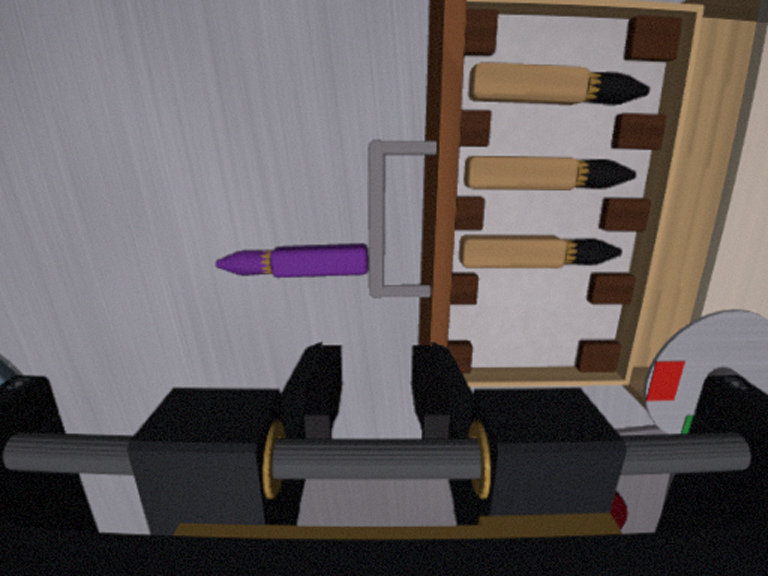

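Run:
```python
from h import *
w=lambda u,v,z:pix2w("wrist",u/1.5,v/1.5,z)
a,b=w(376,145,.068),w(377,291,.068);m=(a+b)/2;print("handle",a,b,m,np.linalg.norm(a-b))
m[0]+=.0;plan([m[0],m[1],.06],84.5)
```

```text
handle [0.45457892 0.21516273 0.068     ] [0.44610134 0.12427106 0.068     ] [0.45034013 0.1697169  0.068     ] 0.09128617256590071
shift [array([ 0.039 , -0.    ,  0.1268]), array([ 0.011, -0.007, -0.058])] force [ 1.1 -0.8  0.1] open 0.0281 t 30.7833
```

```bash
python3 -m creep '[[0.039,-0.001,0.03,0,0,0,0.028],[0.039,-0.001,0.06,0,0,0,0.028],[0.039,-0.001,0.08,0,0,0,0.028],[0.039,-0.001,0.1,0,0,0,0.028],[0.039,-0.001,0.115,0,0,0,0.028],[0.039,-0.001,0.125,0,0,0,0.028],[0.039,-0.001,0.125,0,0,0,0.028]]'
python3 -m creep '[[0,0,0,0,0,0,0],[0,0,0,0,0,0,0],[0,0,0,0,0,0,0],[0,0,0,0,0,0,0]]' 20
python3 -c "
from h import *
plan([.6085,.152,.06],84.5)"
```

```text
time_s: 31.37
tcp_pos: [0.4478, 0.1696, 0.0599]
orientation: [[0.1, 0.995, -0.003], [0.995, -0.1, 0.0], [-0.0, -0.003, -1.0]]
contact_force: [-0.2, -0.3, 0.2]
opening: 0.314
time_s: 31.7
tcp_pos: [0.4504, 0.1699, 0.0631]
orientation: [[0.099, 0.995, 0.004], [0.995, -0.099, 0.001], [0.001, 0.003, -1.0]]
contact_force: [0.6, -0.1, 3.3]
opening: 0.106
shift [array([-0.0022,  0.1591,  0.0036]), array([ 0.039, -0.013, -0.034])] force [ 0.6 -0.1  3.3] open 0.0093 t 31.7
```

```bash
python3 -m creep '[[0,-0.003,0,0,0,0,0],[0,-0.006,0,0,0,0,0],[0,-0.009,0,0,0,0,0],[0,-0.009,0,0,0,0,0],[0,-0.009,0,0,0,0,0],[0,-0.009,0,0,0,0,0]]' 20
```

```text
time_s: 32.2
tcp_pos: [0.4463, 0.1703, 0.0633]
orientation: [[0.099, 0.995, 0.015], [0.995, -0.099, 0.001], [0.002, 0.015, -1.0]]
contact_force: [20.8, -1.6, -17.3]
opening: 0.105
```

```bash
python3 -m creep '[[0,0.01,0,0,0,0,0],[0,0.025,0,0,0,0,0],[0,0.04,0,0,0,0,0],[0,0.055,0,0,0,0,0],[0,0.07,0,0,0,0,0],[0,0.085,0,0,0,0,0],[0,0.1,0,0,0,0,0],[0,0.115,0,0,0,0,0]]' 20
python3 -m creep '[[0,0.012,0,0,0,0,0],[0,0.024,0,0,0,0,0],[0,0.034,0,0,0,0,0],[0,0.042,0,0,0,0,0],[0,0.048,0,0,0,0,0],[0,0.048,0,0,0,0,0]]' 20
python3 -c "
from h import *
plan([.6105,.152,.06],84.5)"
```

```text
time_s: 32.87
tcp_pos: [0.5554, 0.1593, 0.0631]
orientation: [[0.098, 0.995, 0.001], [0.995, -0.098, 0.0], [0.0, 0.001, -1.0]]
contact_force: [-2.5, -1.1, 7.6]
opening: 0.102
time_s: 33.37
tcp_pos: [0.6041, 0.1543, 0.0632]
orientation: [[0.099, 0.995, 0.003], [0.995, -0.099, 0.0], [0.001, 0.003, -1.0]]
contact_force: [1.3, -0.1, 4.6]
opening: 0.105
shift [array([-0.0017,  0.0065,  0.0032]), array([ 0.038, -0.009, -0.036])] force [ 1.3 -0.1  4.6] open 0.0092 t 33.3667
```

```bash
python3 -m creep '[[0,0.002,0,0,0,0,0],[0,0.004,0,0,0,0,0],[0,0.006,0,0,0,0,0],[0,0.008,0,0,0,0,0],[0,0.01,0,0,0,0,0],[0,0.01,0,0,0,0,0]]' 20
python3 -c "
from h import *
plan([.6105,.152,.06],84.5)"
```

```text
time_s: 33.87
tcp_pos: [0.6108, 0.1537, 0.0631]
orientation: [[0.098, 0.995, -0.003], [0.995, -0.098, 0.0], [-0.0, -0.003, -1.0]]
contact_force: [-8.7, -1.2, 12.3]
opening: 0.104
shift [array([-0.0017, -0.0001,  0.0031]), array([-0.034,  0.003, -0.025])] force [-8.7 -1.2 12.3] open 0.0091 t 33.8667
```

```bash
python3 -m creep '[[0,0.002,0,0,0,0,0],[0,0.004,0,0,0,0,0],[0,0.004,0,0,0,0,0],[0,0.004,0,0,0,0,0]]' 20
python3 -m creep '[[0,-0.003,0,0,0,0,0],[0,-0.004,0,0,0,0,0.028],[0,-0.004,0,0,0,0,0.028],[0,-0.004,0,0,0,0,0.028],[0,-0.004,-0.03,0,0,0,0.028],[0,-0.004,-0.07,0,0,0,0.028],[-0.02,-0.004,-0.11,0,0,0,0.04],[-0.06,-0.004,-0.14,0,0,0,0.04]]' 20
python3 -c "
from h import *
plan([.664,-.06,.2],84.8)
shot('wrist','w23.png',scale=1.5)"
```

```text
time_s: 34.2
tcp_pos: [0.6109, 0.1538, 0.0628]
orientation: [[0.097, 0.995, -0.011], [0.995, -0.097, -0.0], [-0.001, -0.011, -1.0]]
contact_force: [-23.0, -1.4, 24.5]
opening: 0.105
time_s: 34.87
tcp_pos: [0.6084, 0.1046, 0.1986]
orientation: [[0.095, 0.995, 0.005], [0.995, -0.095, 0.002], [0.002, 0.005, -1.0]]
contact_force: [0.9, -0.0, 1.4]
opening: 0.439
shift [array([-0.1586,  0.071 , -0.0014]), array([ 0.054, -0.023, -0.047])] force [ 0.9 -0.   1.4] open 0.0387 t 34.8667
```

View pics/w23.png

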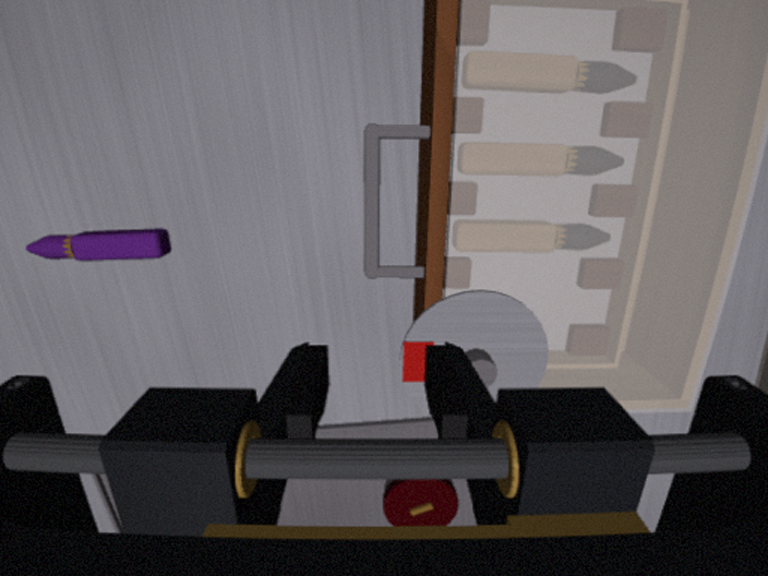

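```bash
python3 - <<'E'
from h import *
w=lambda u,v,z:pix2w("wrist",u/1.5,v/1.5,z)
a,b=w(374,129,.068),w(373,273,.068);m=(a+b)/2;print("handle",a,b,m,np.linalg.norm(a-b))
E
python3 -m creep '[[-0.15,0.071,0,0,0,0,0.04],[-0.15,0.071,0,0,0,0,0.04],[-0.15,0.071,0,0,0,0,0.04],[-0.15,0.071,0,0,0,0,0.04],[-0.15,0.071,0,0,0,0,0.04],[-0.15,0.071,0,0,0,0,0.04],[-0.15,0.071,0,0,0,0,0.04]]'
python3 -c "
from h import *
plan([.6647,-.0185,.12],84.8)
shot('wrist','w24.png',scale=1.5)"
```

```text
handle [0.62001025 0.19124371 0.068     ] [0.61005151 0.09806344 0.068     ] [0.61503088 0.14465357 0.068     ] 0.09371093500931704
time_s: 35.5
tcp_pos: [0.6628, -0.0534, 0.1943]
orientation: [[0.099, 0.995, -0.0], [0.995, -0.099, 0.001], [0.001, -0.0, -1.0]]
contact_force: [-0.3, 0.3, 0.0]
opening: 0.455
shift [array([ 0.0348, -0.0016,  0.0743]), array([-0.005, -0.017, -0.101])] force [-0.3  0.3  0. ] open 0.0401 t 35.5
```

View pics/w24.png

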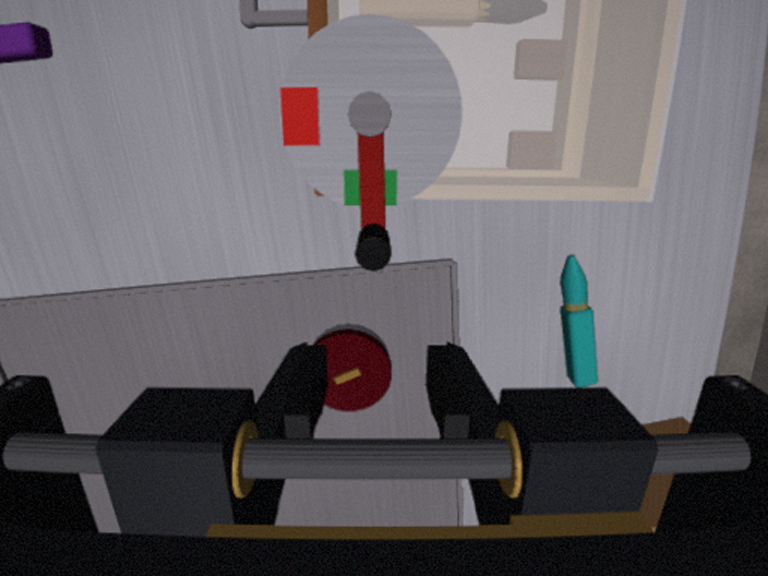

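```bash
python3 -m creep '[[0.035,-0.0015,0,0,0,0,0.04],[0.035,-0.0015,0.02,0,0,0,0.04],[0.035,-0.0015,0.04,0,0,0,0.04],[0.035,-0.0015,0.06,0,0,0,0.04],[0.035,-0.0015,0.072,0,0,0,0.04],[0.035,-0.0015,0.073,0,0,0,0.04],[0.035,-0.0015,0.073,0,0,0,0.04]]'
python3 -m creep '[[0,0,0,0,0,0,0.005],[0,0,0,0,0,0,0.005],[0,0,0,0,0,0,0.005],[0,0,0,0,0,0,0.005],[0,0,0,0,0,0,0.005]]' 20
python3 -c "
from h import *
s=monitor.state();p=s['tcp_pos'];print(p,np.degrees(np.arctan2(p[1]-.0455,p[0]-.671))+360)"
```

```text
time_s: 36.13
tcp_pos: [0.6647, -0.0175, 0.1216]
orientation: [[0.097, 0.995, -0.0], [0.995, -0.097, 0.001], [0.001, -0.001, -1.0]]
contact_force: [0.3, -0.1, 1.4]
opening: 0.455
time_s: 36.55
tcp_pos: [0.6659, -0.019, 0.1235]
orientation: [[0.099, 0.995, 0.003], [0.995, -0.099, 0.0], [0.0, 0.003, -1.0]]
contact_force: [-0.9, -0.3, 4.5]
opening: 0.197
[ 0.66590206 -0.01896129  0.12347672] 265.4781570642918
```

```bash
python3 -m creep '[[0.0004,-0.0068,0,0,0,1.2,0.005],[0.0014,-0.0135,0,0,0,2.4,0.005],[0.0032,-0.0201,0,0,0,3.6,0.005],[0.0056,-0.0264,0,0,0,4.8,0.005],[0.0087,-0.0325,0,0,0,6.0,0.005],[0.0124,-0.0382,0,0,0,7.2,0.005],[0.0167,-0.0435,0,0,0,8.4,0.005],[0.0190,-0.0460,0,0,0,9.0,0.005]]' 20
python3 -m creep '[[0,0,0,0,0,0,0.005]]'
python3 -c "
from h import *
s=monitor.state();p=s['tcp_pos'];print(p,np.degrees(np.arctan2(p[1]-.0455,p[0]-.671))+360)
a=np.radians(174.7);plan([.671+.065*np.cos(a),.0455+.065*np.sin(a),.122],-5.3)"
```

```text
time_s: 37.22
tcp_pos: [0.6207, 0.0028, 0.1234]
orientation: [[0.777, 0.63, 0.0], [0.63, -0.777, -0.003], [-0.002, 0.002, -1.0]]
contact_force: [-7.3, -7.5, 6.3]
opening: 0.196
time_s: 37.3
tcp_pos: [0.6204, 0.0031, 0.1234]
orientation: [[0.775, 0.632, -0.001], [0.632, -0.775, -0.002], [-0.002, 0.002, -1.0]]
contact_force: [-8.1, -6.1, 8.5]
opening: 0.192
[0.62042172 0.00308166 0.12339965] 219.98545483042992
shift [array([ 0.0196, -0.0465,  0.0013]), array([0.026, 0.014, 8.893])] force [-8.1 -6.1  8.5] open 0.0169 t 37.3
```

```bash
python3 -m creep '[[0.0004,-0.0068,0,0,0,1.2,0.005],[0.0014,-0.0135,0,0,0,2.4,0.005],[0.0032,-0.0201,0,0,0,3.6,0.005],[0.0056,-0.0264,0,0,0,4.8,0.005],[0.0087,-0.0325,0,0,0,6.0,0.005],[0.0124,-0.0382,0,0,0,7.2,0.005],[0.0167,-0.0435,0,0,0,8.4,0.005],[0.0190,-0.0460,0,0,0,9.0,0.005]]' 20
python3 -m creep '[[0,0,0,0,0,0,0.005],[0,0,0,0,0,0,0.005]]'
python3 -c "
from h import *
s=monitor.state();p=s['tcp_pos'];print(p,np.degrees(np.arctan2(p[1]-.0455,p[0]-.671)))
shot('wrist','w25.png',scale=1.5)"
```

```text
time_s: 37.97
tcp_pos: [0.6046, 0.0521, 0.1232]
orientation: [[0.995, -0.104, -0.004], [-0.104, -0.995, -0.001], [-0.004, 0.001, -1.0]]
contact_force: [-14.8, -3.4, 15.4]
opening: 0.202
time_s: 38.13
tcp_pos: [0.6047, 0.0525, 0.1233]
orientation: [[0.995, -0.099, -0.004], [-0.099, -0.995, 0.001], [-0.004, -0.0, -1.0]]
contact_force: [-12.7, -0.6, 14.4]
opening: 0.197
[0.60474499 0.05253262 0.12327662] 173.94103885046653
```

View pics/w25.png

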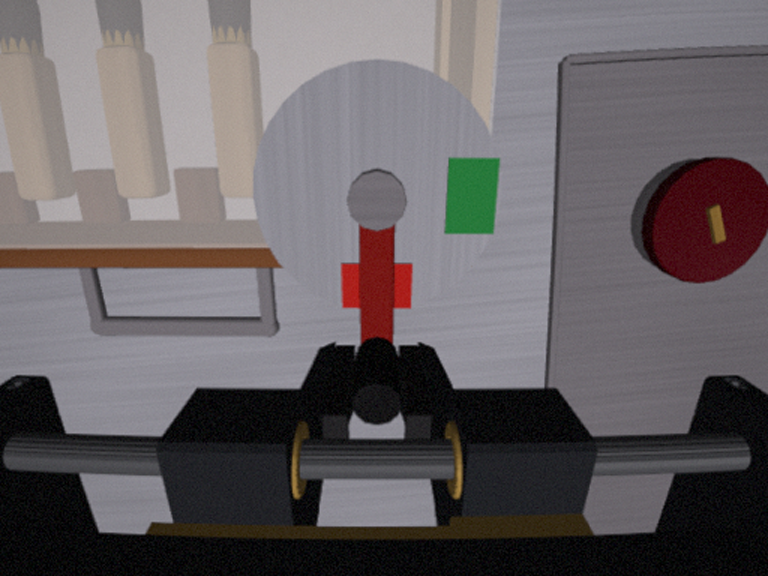

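```bash
python3 -m creep '[[-0.002,0,0,0,0,0,0.005],[-0.002,0,0,0,0,0,0.04],[-0.002,0,0,0,0,0,0.04],[-0.002,0,0,0,0,0,0.04],[-0.002,0,-0.03,0,0,0,0.04],[-0.002,0,-0.06,0,0,0,0.04],[-0.03,0,-0.09,0,0,0,0.04],[-0.06,0,-0.1,0,0,0,0.04]]' 20
python3 -m creep '[[-0.1,0.2,-0.03,0,0,0,0.04],[-0.1,0.2,-0.03,0,0,0,0.04],[-0.1,0.2,-0.03,0,0,0,0.04],[-0.1,0.2,-0.03,0,0,0,0.04],[-0.1,0.2,-0.03,0,0,0,0.04],[-0.1,0.2,-0.03,0,0,0,0.04],[-0.1,0.2,-0.03,0,0,0,0.04],[-0.1,0.2,-0.03,0,0,0,0.04]]'
python3 -m creep '[[0,0,0,0,0,0,0.04],[0,0,0,0,0,0,0.04],[0,0,0,0,0,0,0.04]]'
python3 -c "
from h import *
shot('top','t26.png',(140,75,260,175),6)
cv2.imwrite('pics/t26f.png',cv2.imread('pics/raw_t26.png'))"
```

```text
time_s: 38.85
tcp_pos: [0.5496, 0.0577, 0.2264]
orientation: [[0.995, -0.099, 0.008], [-0.099, -0.995, -0.0], [0.008, -0.001, -1.0]]
contact_force: [-0.2, 0.2, 0.3]
opening: 0.451
time_s: 39.52
tcp_pos: [0.4279, -0.1317, 0.2521]
orientation: [[0.995, -0.101, 0.002], [-0.101, -0.995, 0.001], [0.002, -0.001, -1.0]]
contact_force: [0.1, -0.4, 0.5]
opening: 0.456
time_s: 39.77
tcp_pos: [0.4283, -0.1299, 0.2515]
orientation: [[0.995, -0.097, 0.001], [-0.097, -0.995, 0.001], [0.001, -0.001, -1.0]]
contact_force: [0.5, 0.2, 0.5]
opening: 0.456
```

View pics/t26.png

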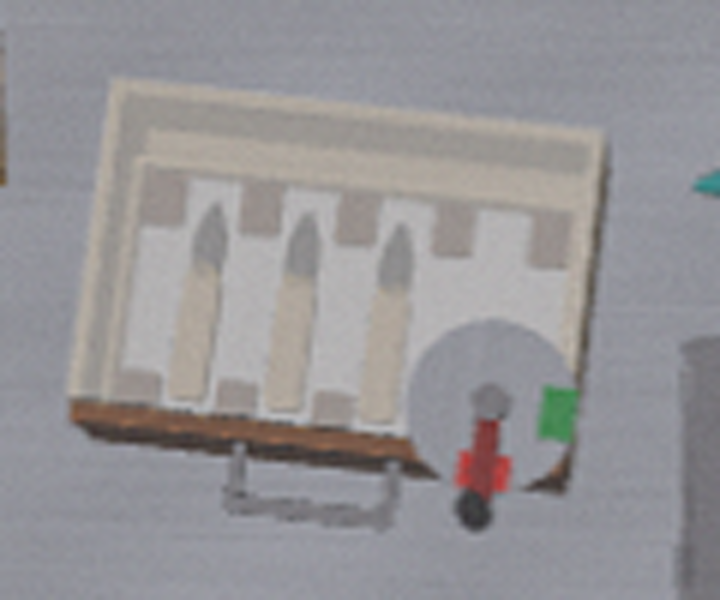

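View pics/t26f.png

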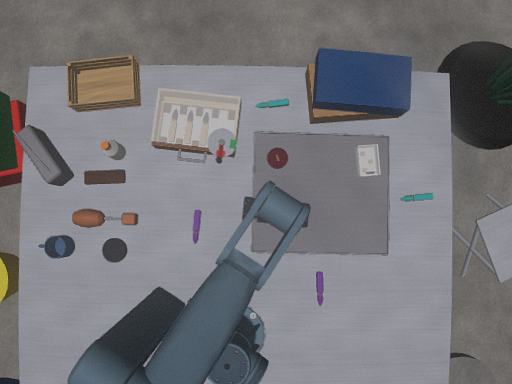

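```bash
python3 -c "
from h import *
print(arm.close_job()); print(monitor.state()['time_s'])"
```

```text
the job is handed in; nothing more can be done
None
the job is handed in; nothing more can be done
```

The job is handed in at about 40 s of the 210 s. All three welt brushes on the tray are packed in the drawer; a fourth was not there. The hand-in gives no verdict, so the checks below are my own.

- **Sequence:** I swung the lock bar to the green mark and pulled the drawer to its stop. I laid the brushes in lanes 3, 2 and 1 with the heads to the back. I then pushed the drawer shut with the bar still at green, and swung the bar back to the red mark.
- **Drawer:** I felt the open stop twice, the second time at about 21 N, after the brushes were in. I felt the shut stop at about 23 N. In the last top picture the handle and ribs sit 2–3 mm further in than at the start, so the drawer is shut.
- **Brushes and bar:** The last top picture shows three brushes flat between the ribs with heads to the back. The bar lies over the red mark; at release I measured it less than 1° off straight out.
- **Bystanders and arm:** The tins, acrylic box, shoe tree, polishing brush and bottle stand where they were. The arm was clear of everything and read under 1 N. It covered part of the tray in the last picture, but an earlier one showed no other brush there.

**Disagreements:** Two height estimates for the bar's knob differed by about 12 mm, but the grip held. The two cameras differed by 2–4 mm on the handle and brush positions. After I let go, the drawer stood about 4 mm in from its open stop, still past the 150 mm needed.

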